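# Recharge a spray can on the press-to-fill station

## Task

Recharge the bare metal spray can: draw the locking pin straight out of the filling station and lay it in the open parking notch at the station's front, then press the can upright down onto the sprung filling pad until you feel it come up hard on its stop, firmly but without forcing it, and keep it pressed there for two seconds. Then stand the can upright in the steel drip tray, leaving the pin parked and the other things on the bench where they are.

Things in the scene. Friction and masses are not known exactly. Their poses are not given: they have to be found in the camera images.
- station: Press-to-fill station for spray cans, fixed; yaw varies. Origin: on the bench below the middle of its filling cup, z up. In its frame: base plate x -105..75, y -75..215, 12 mm thick; grey housing x and y +-40, +-35, up to z 62 mm. A 15 mm square bore (centre x 0, z 45 mm) runs along y through the housing and holds the locking pin, knob out on the -y side.
- cup_rim (a point): Middle of the mouth of the open aluminium cup on top of the housing, z 100 mm: 64 mm inside, 84 mm outside diameter. The sprung pad lies in it.
- tank_top (a point): Top of the station's white supply tank (x 15, y 160, z 158 mm in the station's frame), 88 mm diameter; a gauge on its +y side reaches z 186 mm.
- pad_top (a point): Middle of the filling pad's top, a flat 60 mm disc, z 94 mm at rest. Sprung: sinks from 5.5 N on, 0.2 N more per mm. A depth stop, unseen, is set anywhere from 6 to 25 mm of travel: feel for it, there the force climbs 10 N per mm. Fully down: firmly on the stop, more than 16 N on it from the can; over 45 N, even as a knock, spoils the valve. With the pin in it sinks only 2 mm. It springs back.
- pad (a joint): Travel of the filling pad, m: 0 at rest, growing as it is pressed down (2 mm with the pin in; 6 to 25 mm at its stop). Press slowly, 10 to 15 mm/s: a quick press knocks too hard on the stop.
- pin_mid (a point): Middle of the locking pin, on its axis, the point's y. Steel shaft, 12 mm diameter, y -36..+68 mm; black round knob, 26 mm diameter, y -68..-36 mm (centre y -52). 0.11 kg; may roll about its axis. At first it lies level in the bore, knob to the station's -y, this point at x 0, y -36, z 43.5 mm of the station: draw it at least 67 mm to -y to clear the housing.
- notch (a point): Where the middle of the parked pin belongs; x -75, y -38, z 42 mm of the station, same axes. An open-topped U notch along y in an aluminium saddle block: 44 mm long, 17 mm wide, floor z 36, top z 59 mm, flared mouth 25 mm wide. The pin is lowered in from above, lying level, knob to -y and hanging free past the saddle's end.
- can_mid (a point): Middle of the spray can to be filled, half-way up (80 mm above its foot). Bare aluminium, round, 50 mm diameter, straight wall up to 136 mm, then a shoulder and a small push-top to 160 mm; 0.2 to 0.36 kg, z is its upright axis. It stands on the bench, in one of three places that it shares with the glue bottle and the wax jar.
- tray: Steel drip tray, fixed on the bench, 130 x 130 mm outside, rim 12 mm high, floor 3 mm thick. Origin: middle of its underside, axes along its sides.
- glue: Bystander: white plastic glue bottle, 58 mm diameter, 190 mm high. Origin: middle of its underside.
- wax: Bystander: squat amber jar with a steel cap, 68 mm diameter, 62 mm high. Origin: middle of its underside.
- handscrew: Bystander: wooden handscrew clamp lying flat, 170 x 240 mm over its handles, 38 mm high. Origin: middle of its underside.
Things that resemble listed ones, but are neither listed nor needed, are in the scene too. Leave any orange or red look-alike of the part that bears can_mid alone. There is more than one size of the part that bears pin_mid; the job needs the middle-sized.

How it is judged:
By the outcome, as a careful person would: the job done as asked, in the order asked, and still so for the second after the job is handed in, with the robot touching nothing.
It also fails if it takes over 72 s, if anything falls off the work surface, if the arm or the gripper's body presses on something with over 40 N, if the wrist force passes 120 N, or if a joint passes its speed limit or range.

## Robot

A 6-joint arm with a two-finger parallel gripper is mounted at the origin on the work surface. World frame = base frame: x ahead of the robot, y to its left, z up, the work surface at z = 0. Lengths are in m, angles in rad, forces in N, time in s.
With the tool pointing down it reaches from about 0.25 to 0.775 m from the base axis. Payload 4 kg.
Tool frame: the origin (TCP) lies at the very end of the fingers, on their centre line; the grasp point (between the pads) lies 19 mm behind it; y points along the fingers, x is the direction in which the jaws open and shut, and the axes are right-handed (so a half turn about y gives the same grasp; the last joint's range is limited). The gripper opens to 94 mm and grips with 3 to 60 N. Pads are 16 mm wide; open, the fingers measure 119 mm over their backs; the gripper's body (75 mm by 177 mm) begins 78 mm behind the grasp point.
Start: joints at [-0.103, 0.087, 1.371, -0, 1.684, -0.103], TCP at [0.55, -0, 0.206] pointing down, gripper open.
Joint ranges: [-3.1, 3.1], [-0.76, 2.03], [0.27, 2.55], [-1.08, 4.22], [0.17, 2.65], [-2.57, 2.57]. Speed limits (rad/s): [2.79, 2.79, 3.14, 3.14, 3.14, 3.14].

## Interface

Orientations are given as [roll, pitch, yaw] about the fixed x, y, z axes, in that order (R = Rz(yaw) Ry(pitch) Rx(roll)).
In Python, from bench import robot gives the robot as it stands.
- The arm moves only by the shell command python3 -m handwheel 'ROWS' [OPENING]. ROWS is JSON, a list of rows, each an object with "delta_pos": the shift along the tool's x, y, z in mm, a list of three; "yaw": the turn about the tool's y in rad. A call has 1 to 12 rows; each row is the pose to reach, as a shift and turn from the pose commanded when the call began, along the tool's axes at that moment; what a row does not reach only later rows make up. A row lasts 1/10 s, in which the tool goes at most 50 mm and 8.59 degrees, less where a joint would pass 70% of its speed; a pose out of reach is approached as far as the arm can. A call with a gripper value outside its range is refused whole. OPENING is the closure in counts, from 0 (fully open) to 255 (shut), set as the call begins (- or left out, the last holds). The fingers move at their own pace and stop on an object; the grip force is fixed at half the most. Time passes only in rows, so rows that repeat a pose let the fingers close. It gives the time, the measured TCP pose, the force and the opening at its end, in the units of the state.
- robot.get_obs(): the state, without advancing time (a new reading comes with each control period).
- robot.snapshot(name): name is "scene" or "side" or "wrist"; returns a dict with "image" (400x640x3 uint8, red, green, blue), "fx", "fy", "cx", "cy" (pixels), "k1" (the pictures are not rectified: a ray, as slopes to the right and down, at radius r is drawn at 1 + k1 r^2 times it, then the intrinsics apply), "rvec" (rotation vector, rad) and "tvec" (3), from world to camera coordinates, as OpenCV has them. Camera axes: x right, y down, z forward; pixel columns grow to the right and rows downward; lengths in m; the calibration is good to about 2 mm. A picture is of the moment at which its call begins. There is no depth.
- robot.close_job(): hands the job in, once; it reports no verdict.
The state is a dict: "time": time; "joint_positions": joint angles; "qvel": joint speeds; "joint_torque": joint torques, N m; "tool_pos": TCP position; "ee_rot": TCP orientation; "wrist_force": force on the tool from outside, world axes, zero at the start; "wrist_torque": the same for the moment, N m; "width": finger opening in m.
Only numpy, scipy, OpenCV 4.12 (cv2) and the standard library are available. Lean on these libraries where they do the work, as an engineer would, in place of code of your own. Each camera call takes 0.05 s, during which the arm holds its last target.

## Working session

There is one attempt and no reset: what is moved stays moved. The work goes in short steps, Python scripts to look and compute and a shell command to move; the robot and the scene stay as the last step left them, time stands still between calls to the robot, and variables do not carry over. Pictures are saved under pics/ and viewed, and the job is handed in when it is done.

```bash
ls; mkdir -p pics; python3 - <<'E'
from bench import robot
import cv2
o=robot.get_obs()
for k,v in o.items(): print(k,v)
for n in ("scene","side","wrist"):
    s=robot.snapshot(n)
    cv2.imwrite(f"pics/{n}0.png",s["image"][:,:,::-1])
    print(n,{k:v for k,v in s.items() if k!="image"})
E
```

```text
pics
time 0.0
joint_positions [-1.03089337e-01  8.79703711e-02  1.37224379e+00  1.23279729e-05
  1.68357508e+00 -1.03067695e-01]
qvel [-0.00178512  0.00021803 -0.00053617  0.00031907 -0.00039735 -0.00137074]
joint_torque [ 1.28542815e-03 -3.40182602e+01 -3.02423716e+01  7.18220207e-02
  3.29729996e-02 -1.13141955e-04]
tool_pos [5.49461144e-01 6.13115617e-05 2.04301075e-01]
ee_rot [-1.57055814e+00  2.18367427e-03 -2.00077441e-05]
wrist_force [ 0.92607475  1.07936898 -0.83579877]
wrist_torque [-0.02867825 -0.0004582  -0.00710311]
width 0.09416926426563092
scene {'fx': 480.0920625871084, 'fy': 480.0920625871084, 'cx': 325.4138481804625, 'cy': 200.7164176934582, 'k1': -0.11637917763942308, 'rvec': array([ 1.7925602 ,  1.81864045, -0.65365708]), 'tvec': array([-0.00349792, -0.36465073,  1.78361253])}
side {'fx': 396.0900471648991, 'fy': 396.0900471648991, 'cx': 317.4709591236652, 'cy': 201.81537969505877, 'k1': 0.02195537614530558, 'rvec': array([ 0.56797897, -2.74088518,  1.05474895]), 'tvec': array([0.49154751, 0.27093068, 1.22192963])}
wrist {'fx': 306.34972987422583, 'fy': 306.34972987422583, 'cx': 322.728316970765, 'cy': 198.43394974227945, 'k1': 0.015662298777974672, 'rvec': array([-2.89900313e+00, -4.47687471e-05,  2.99251518e-03]), 'tvec': array([-0.54928788, -0.02540588,  0.39052877])}
```

View pics/scene0.png

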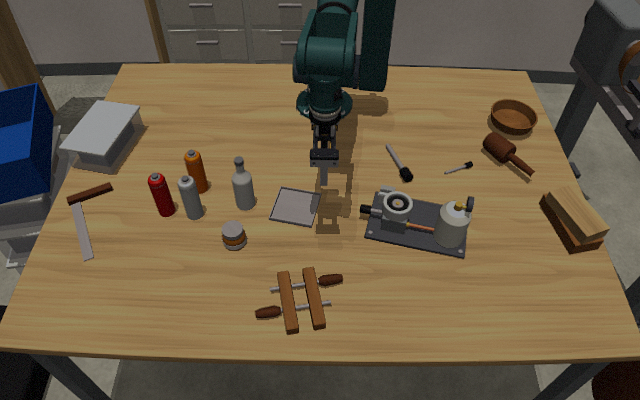

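View pics/side0.png

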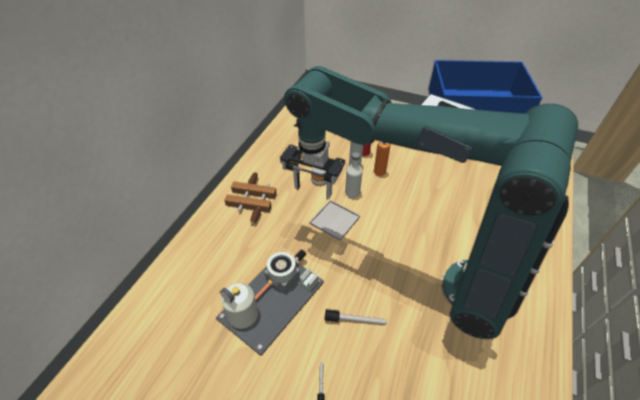

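View pics/wrist0.png

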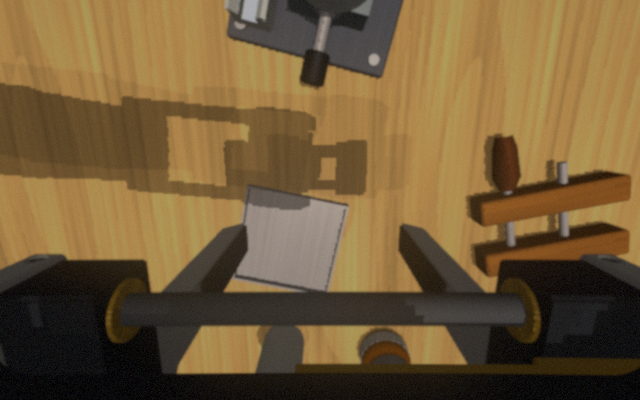

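```bash
cat > h.py <<'E'
import numpy as np, cv2
from bench import robot
def snap(n,save=None):
    s=robot.snapshot(n); s["R"]=cv2.Rodrigues(np.array(s["rvec"],float))[0]; s["t"]=np.array(s["tvec"],float)
    s["K"]=np.array([[s["fx"],0,s["cx"]],[0,s["fy"],s["cy"]],[0,0,1]]); s["D"]=np.array([s["k1"],0,0,0,0.])
    s["C"]=-s["R"].T@s["t"]
    s["bgr"]=np.ascontiguousarray(s["image"][:,:,::-1])
    if save: cv2.imwrite("pics/"+save,s["bgr"])
    return s
def ray(s,uv):
    p=cv2.undistortPoints(np.array(uv,float).reshape(-1,1,2),s["K"],s["D"]).reshape(-1,2)
    d=np.c_[p,np.ones(len(p))]@s["R"]; return s["C"],d/np.linalg.norm(d,axis=1)[:,None]
def plane(s,uv,z):
    C,d=ray(s,uv); return C+d*((z-C[2])/d[:,2])[:,None]
def proj(s,P):
    return cv2.projectPoints(np.array(P,float).reshape(-1,1,3),np.array(s["rvec"],float),s["t"],s["K"],s["D"])[0].reshape(-1,2)
def tri(s1,uv1,s2,uv2):
    A=[];b=[]
    for s,u in((s1,uv1),(s2,uv2)):
        C,d=ray(s,[u]);d=d[0];M=np.eye(3)-np.outer(d,d);A.append(M);b.append(M@C)
    x=np.linalg.solve(sum(A),sum(b)); return x
def crop(s,x0,y0,w,h,f,name):
    cv2.imwrite("pics/"+name,cv2.resize(s["bgr"][y0:y0+h,x0:x0+w],None,fx=f,fy=f,interpolation=cv2.INTER_CUBIC))
E
python3 - <<'E'
from h import *
a=snap("scene");b=snap("side");c=snap("wrist")
crop(a,340,180,140,80,5.5,"c1.png"); crop(a,140,140,190,130,4,"c2.png"); crop(b,205,230,140,130,4.5,"c3.png"); crop(c,200,0,240,130,3.3,"c4.png")
for s in(a,b,c): print(s["C"])
E
```

```text
[ 1.43699682 -0.00549713  1.11770568]
[0.19978582 0.76193394 1.08980581]
[0.55015948 0.0690231  0.38456932]
```

View pics/c1.png

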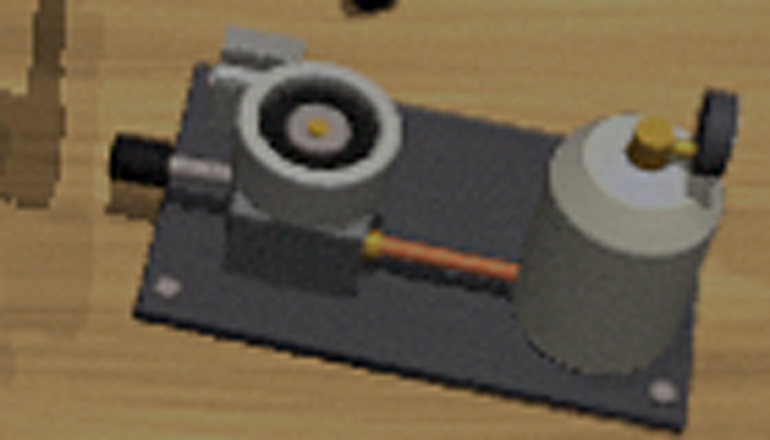

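View pics/c2.png

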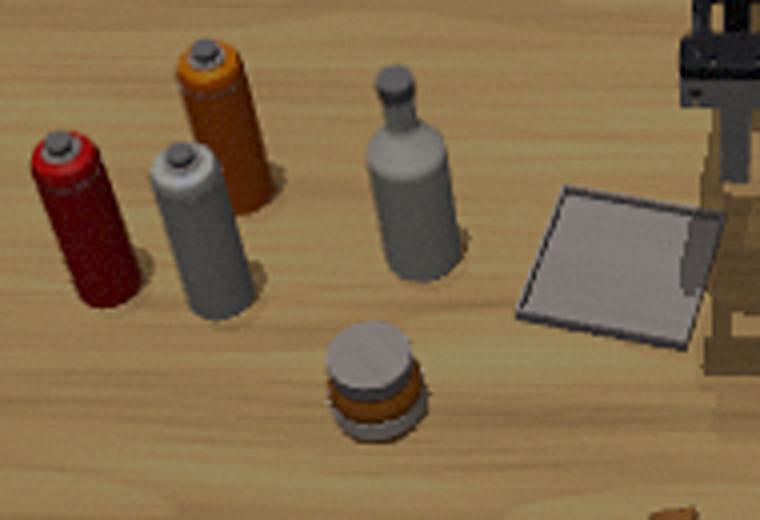

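View pics/c3.png

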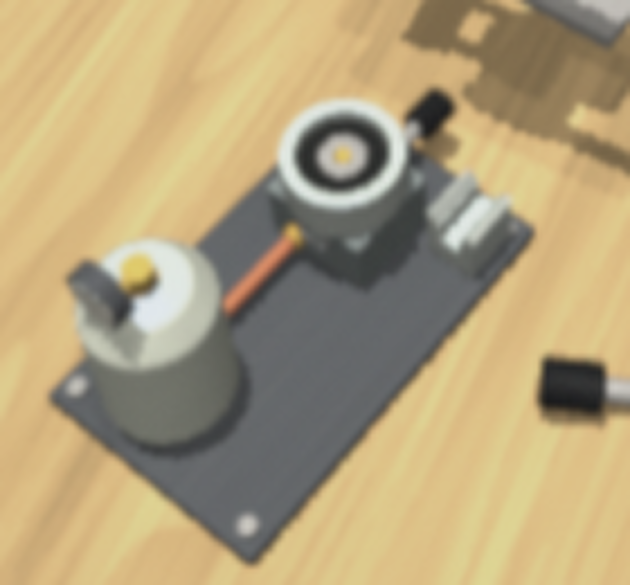

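View pics/c4.png

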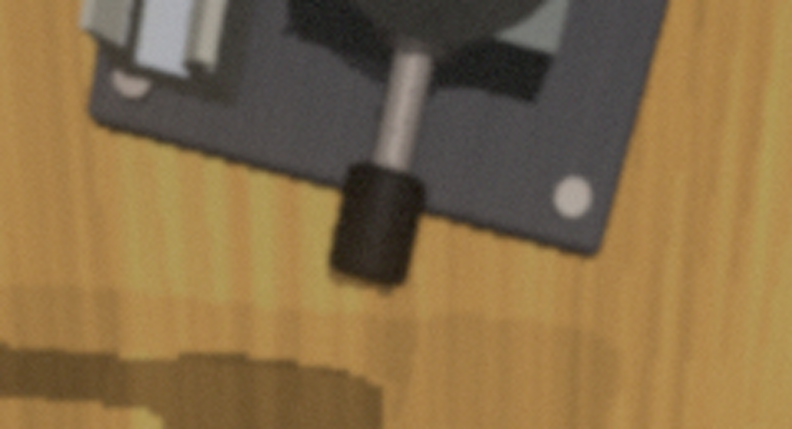

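```bash
python3 - <<'E'
from h import *
np.set_printoptions(precision=4,suppress=True)
a=snap("scene");b=snap("side");c=snap("wrist")
A=lambda p:(p[0]/5.5+340-.4,p[1]/5.5+180-.4); B=lambda p:(p[0]/4.5+205-.4,p[1]/4.5+230-.4); Cc=lambda p:(p[0]/3.3+200-.4,p[1]/3.3-.4)
pa=plane(a,[A((137,312)),A((685,424)),A((197,66))],.012)
pb=plane(b,[B((533,232)),B((250,552)),B((53,394))],.012)
pc=plane(c,[Cc((95,112)),Cc((597,248))],.012)
loc={'+-':(.075,-.075),'++':(.075,.215),'--':(-.105,-.075),'-+':(-.105,.215)}
W=[pa[0],pa[1],pa[2],pb[0],pb[1],pb[2],pc[0],pc[1]];L=['+-','++','--','--','-+','++','--','+-']
for w,l in zip(W,L): print(l,w)
def fit(W,L):
    P=np.array([w[:2] for w in W]);Q=np.array([loc[l] for l in L])
    p0,q0=P.mean(0),Q.mean(0);H=(Q-q0).T@(P-p0)
    th=np.arctan2(H[0,1]-H[1,0],H[0,0]+H[1,1]);R=np.array([[np.cos(th),-np.sin(th)],[np.sin(th),np.cos(th)]])
    t=p0-R@q0; return th,t,R,(Q@R.T+t-P)
for i in(slice(0,8),slice(0,3),slice(3,6)):
    th,t,R,r=fit(W[i],L[i]);print("yaw",th,np.degrees(th),"org",t,"res mm",r.round(4).tolist())
print("cup",plane(a,[A((320,122))],.1),plane(b,[B((344,155))],.1),tri(a,A((320,122)),b,B((344,155))))
print("knob end/collar wrist",plane(c,[Cc((368,280)),Cc((384,170))],.0435))
D=lambda p:(p[0]/4+140-.4,p[1]/4+140-.4)
print("tray",plane(a,[D((567,188)),D((722,213)),D((687,348)),D((517,316))],.012))
print("can top",plane(a,[D((181,152))],.16), "foot front",plane(a,[D((222,319))],0))
print("glue top",plane(a,[D((395,76))],.19),"wax top",plane(a,[D((370,350))],.062), "orange",plane(a,[D((206,50))],.16),"red",plane(a,[D((60,145))],.16))
E
```

```text
+- [0.6217 0.12   0.012 ]
++ [0.6878 0.3977 0.012 ]
-- [0.4495 0.1615 0.012 ]
-- [0.4445 0.167  0.012 ]
-+ [0.5158 0.4381 0.012 ]
++ [0.6822 0.3989 0.012 ]
-- [0.4462 0.1637 0.012 ]
+- [0.6158 0.1215 0.012 ]
yaw -0.2399378543729368 -13.747426400993842 org [0.5645 0.2097] res mm [[-0.0022, -0.0009], [0.0007, 0.003], [-0.0048, 0.0003], [0.0002, -0.0052], [-0.0022, 0.0054], [0.0062, 0.0018], [-0.0016, -0.0019], [0.0037, -0.0025]]
yaw -0.23443675245013942 -13.432236478146251 org [0.5667 0.2088] res mm [[0.0005, -0.0015], [0.0018, 0.0028], [-0.0023, -0.0013]]
yaw -0.246188720550674 -14.105574651279257 org [0.5623 0.209 ] res mm [[-0.0023, -0.0052], [-0.0029, 0.0049], [0.0052, 0.0003]]
cup [[0.5648 0.209  0.1   ]] [[0.5607 0.2117 0.1   ]] [0.5619 0.2097 0.0966]
knob end/collar wrist [[0.5379 0.1077 0.0435]
 [0.5432 0.1397 0.0435]]
tray [[ 0.4356 -0.1303  0.012 ]
 [ 0.4587 -0.0095  0.012 ]
 [ 0.5899 -0.0329  0.012 ]
 [ 0.5632 -0.1584  0.012 ]]
can top [[ 0.5422 -0.3817  0.16  ]] foot front [[ 0.5619 -0.3797  0.    ]]
glue top [[ 0.4956 -0.2357  0.19  ]] wax top [[ 0.635  -0.2508  0.062 ]] orange [[ 0.4411 -0.3839  0.16  ]] red [[ 0.5373 -0.4682  0.16  ]]
```

```bash
python3 -m handwheel '[{"delta_pos":[-2,20,35],"yaw":0.1},{"delta_pos":[-5,45,75],"yaw":0.2},{"delta_pos":[-7,70,110],"yaw":0.24},{"delta_pos":[-7,70,113],"yaw":0.24},{"delta_pos":[-7,70,113],"yaw":0.24},{"delta_pos":[-7,70,113],"yaw":0.24}]' 110; python3 - <<'E'
from h import *
c=snap("wrist","w1.png"); print(c["C"]);o=robot.get_obs();print(o["tool_pos"],o["ee_rot"],o["width"],o["wrist_force"])
E
```

```text
time: 1.05
tool_pos: [0.5439, 0.1123, 0.1368]
ee_rot: [-1.571, -0.002, -0.24]
wrist_force: [-0.5, 0.4, 0.4]
width: 0.0541
[0.56020139 0.1793862  0.31641661]
[0.54411275 0.11200037 0.13705633] [-1.57039705 -0.0028748  -0.24099031] 0.05355579475764697 [0.19831797 0.32939034 0.55111336]
```

View pics/w1.png

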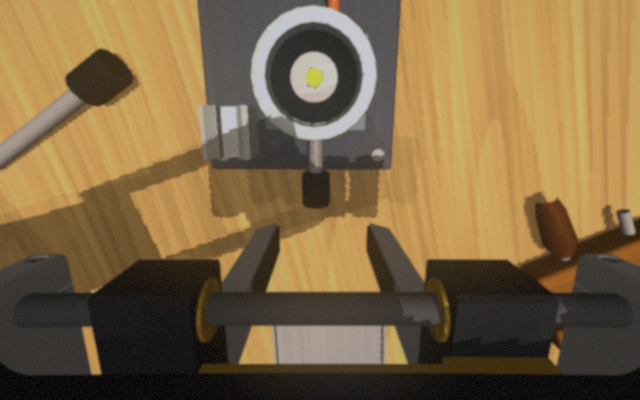

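```bash
python3 - <<'E'
from h import *
np.set_printoptions(precision=4,suppress=True)
c=snap("wrist")
crop(c,190,0,220,220,3.6,"c5.png")
g=c["bgr"];m=(g.min(2)>140).astype(np.uint8); m[:,:240]=0;m[:,390:]=0;m[150:]=0
cs,_=cv2.findContours(m,cv2.RETR_EXTERNAL,cv2.CHAIN_APPROX_NONE);k=max(cs,key=cv2.contourArea)
e=cv2.fitEllipse(k);print(e)
print("cup at z.1",plane(c,[e[0]],.1), "r",np.linalg.norm(plane(c,[(e[0][0]-e[1][0]/2,e[0][1])],.1)-plane(c,[e[0]],.1)))
m=(g.max(2)<45).astype(np.uint8); sub=np.zeros_like(m); sub[166:212,296:336]=m[166:212,296:336]
ys,xs=np.nonzero(sub[185:205,:]);print("knob cols",xs.min(),xs.max(),np.median(xs))
print("knob",plane(c,[(np.median(xs),170),(np.median(xs),207)],.0435))
print("corners",plane(c,[(208,168),(393,167)],.012))
o=robot.get_obs()
E
```

```text
((313.1539611816406, 71.98921203613281), (115.91716003417969, 124.04785919189453), 168.84483337402344)
cup at z.1 [[0.5626 0.2118 0.1   ]] r 0.03817635627835002
knob cols 304 327 312.0
knob [[0.5419 0.1411 0.0435]
 [0.5334 0.1077 0.0435]]
corners [[0.4397 0.1634 0.012 ]
 [0.6191 0.1203 0.012 ]]
```

View pics/c5.png

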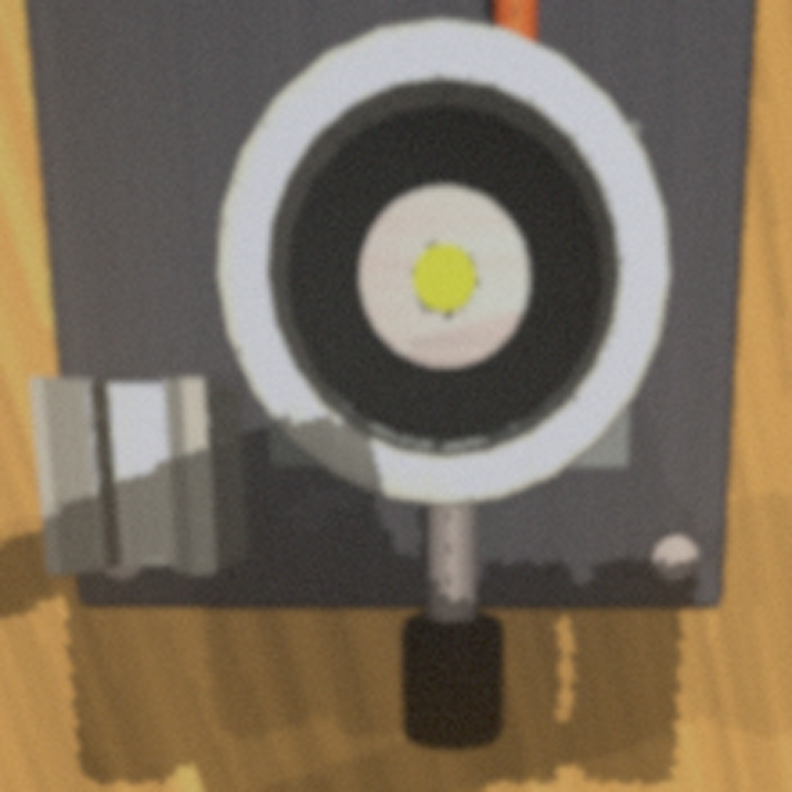

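```bash
python3 - <<'E'
from h import *
np.set_printoptions(precision=4,suppress=True)
c=snap("wrist"); f=lambda x,y:(x/3.6+190-.36,y/3.6-.36)
kn=plane(c,[f(452.5,612),f(452.5,747)],.0435); cup=plane(c,[f(444,260)],.1)[0]; pad=plane(c,[f(445,277)],.095)[0]
co=plane(c,[f(80,605),f(720,605)],.012)
kt=plane(c,[f(452.5,680)],.0565)[0]
kl=plane(c,[f(403,680),f(502,680)],.0435)
print("knob",kn,"top mid",kt,"sides",kl,"cup",cup,"pad",pad,"cor",co)
d=co[1]-co[0];print("len",np.linalg.norm(d),"yaw edge",np.arctan2(d[1],d[0]))
v=cup[:2]-kl.mean(0)[:2];print("yaw axis",-np.arctan2(v[0],v[1]))
th=-.245;R=np.array([[np.cos(th),-np.sin(th)],[np.sin(th),np.cos(th)]])
print("org from corners",[ (co[0][:2]-R@[-.105,-.075]),(co[1][:2]-R@[.075,-.075])])
e=plane(c,[f(32,378),f(208,376),f(46,572),f(213,572)],.059);print("saddle top corners local",(e[:,:2]-[.5632,.2105])@R)
n=plane(c,[f(100,382),f(174,378),f(110,565),f(178,570)],.059);print("notch edges local",(n[:,:2]-[.5632,.2105])@R)
E
```

```text
knob [[0.5449 0.1406 0.0435]
 [0.5364 0.1068 0.0435]] top mid [0.5416 0.1265 0.0565] sides [[0.5285 0.1268 0.0435]
 [0.5529 0.1208 0.0435]] cup [0.5625 0.2118 0.1   ] pad [0.562  0.2097 0.095 ] cor [[0.4435 0.1628 0.012 ]
 [0.6157 0.1203 0.012 ]]
len 0.17738978011956186 yaw edge -0.24183512452122066
yaw axis -0.2431344074592491
org from corners [array([0.5636, 0.2101]), array([0.5612, 0.2112])]
saddle top corners local [[-0.094  -0.0178]
 [-0.0548 -0.0171]
 [-0.0949 -0.0609]
 [-0.0562 -0.0607]]
notch edges local [[-0.079  -0.0185]
 [-0.0624 -0.0176]
 [-0.0799 -0.0592]
 [-0.0643 -0.0603]]
```

```bash
python3 -m handwheel '[{"delta_pos":[-5,10,11]},{"delta_pos":[-5,45,11]},{"delta_pos":[-5,80,11]},{"delta_pos":[-5,105,11]},{"delta_pos":[-5,112,11]},{"delta_pos":[-5,112,11]},{"delta_pos":[-5,112,11]}]'; python3 - <<'E'
from h import *
c=snap("wrist","w2.png");b=snap("side"); crop(b,225,215,160,120,5,"s2.png");o=robot.get_obs();print(o["tool_pos"],o["ee_rot"],o["width"],o["wrist_force"])
E
```

```text
[0.54368852 0.1120737  0.13648536] [-1.5702885  -0.00177337 -0.2414831 ] 0.05376167640385597 [ 0.66512127 -0.51450227  0.68581185]invalid input at $[0]: expected keys delta_pos, yaw
```

View pics/w2.png

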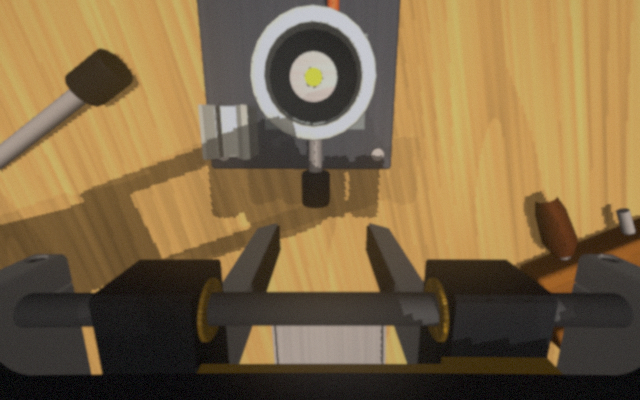

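View pics/s2.png

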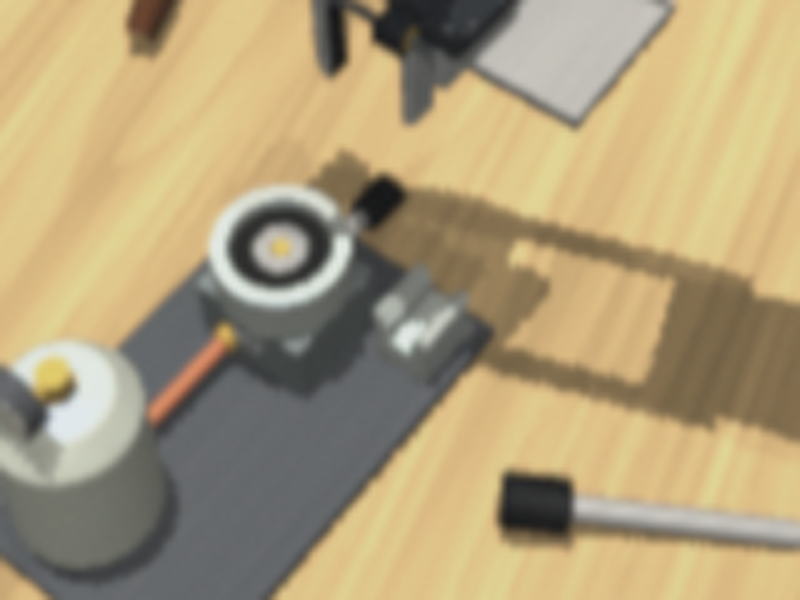

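The move was refused because each row needs a yaw key. The arm has not moved, and both views still show the gripper above the knob (wrist px 316,188). I'm sending the descent again.

```bash
python3 -m handwheel '[{"delta_pos":[-5,10,11],"yaw":0},{"delta_pos":[-5,45,11],"yaw":0},{"delta_pos":[-5,80,11],"yaw":0},{"delta_pos":[-5,105,11],"yaw":0},{"delta_pos":[-5,112,11],"yaw":0},{"delta_pos":[-5,112,11],"yaw":0},{"delta_pos":[-5,112,11],"yaw":0}]'; python3 - <<'E'
from h import *
c=snap("wrist","w3.png");b=snap("side"); crop(b,225,215,160,120,5,"s3.png");o=robot.get_obs();print(o["tool_pos"],o["ee_rot"],o["width"],o["wrist_force"])
E
```

```text
time: 2.0
tool_pos: [0.5418, 0.1253, 0.0248]
ee_rot: [-1.57, -0.002, -0.24]
wrist_force: [-0.2, 0.8, -0.1]
width: 0.0534
[0.54232835 0.12517545 0.02559092] [-1.56932399 -0.00367562 -0.23999422] 0.05362464592173219 [ 0.25996736 -0.08281259  0.17685384]
```

View pics/w3.png

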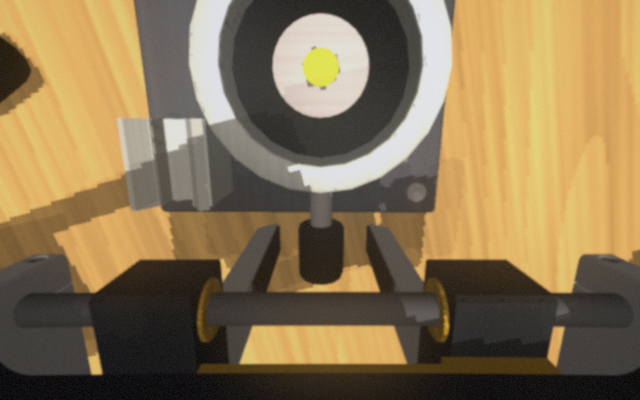

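View pics/s3.png

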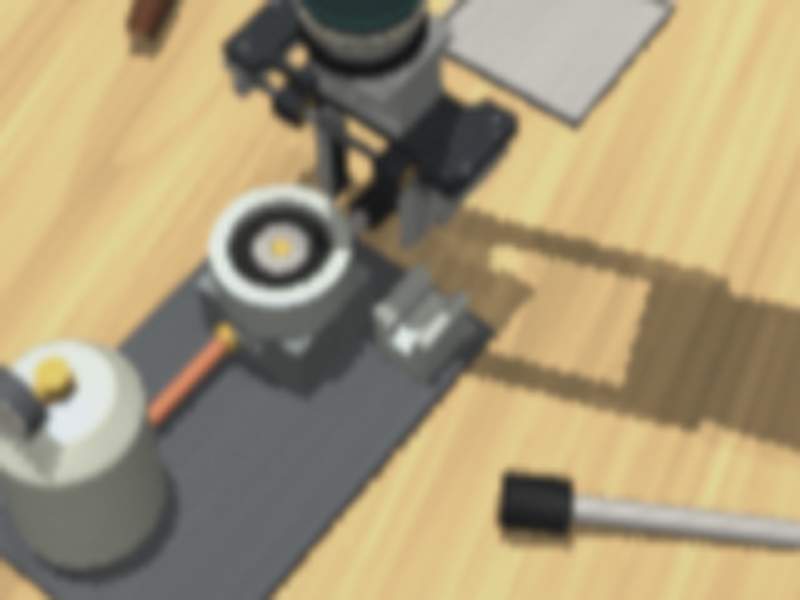

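The knob sits between the fingers (wrist px 321,250; finger midline 323). Closing on it.

```bash
python3 -m handwheel '[{"delta_pos":[0,0,0],"yaw":0},{"delta_pos":[0,0,0],"yaw":0},{"delta_pos":[0,0,0],"yaw":0},{"delta_pos":[0,0,0],"yaw":0},{"delta_pos":[0,0,0],"yaw":0},{"delta_pos":[0,0,0],"yaw":0}]' 255
python3 -m handwheel '[{"delta_pos":[0,0,-4],"yaw":0},{"delta_pos":[0,0,-10],"yaw":0},{"delta_pos":[0,0,-17],"yaw":0},{"delta_pos":[0,0,-25],"yaw":0},{"delta_pos":[0,0,-34],"yaw":0},{"delta_pos":[0,0,-44],"yaw":0},{"delta_pos":[0,0,-54],"yaw":0},{"delta_pos":[0,0,-64],"yaw":0},{"delta_pos":[0,0,-74],"yaw":0},{"delta_pos":[0,0,-82],"yaw":0},{"delta_pos":[0,0,-85],"yaw":0},{"delta_pos":[0,0,-85],"yaw":0}]'
python3 - <<'E'
from h import *
c=snap("wrist","w4.png");b=snap("side"); crop(b,225,200,160,120,5,"s4.png")
E
```

```text
time: 2.7
tool_pos: [0.5408, 0.1249, 0.0236]
ee_rot: [-1.571, -0.0, -0.24]
wrist_force: [-0.6, -0.1, 0.1]
width: 0.025
time: 3.9
tool_pos: [0.5206, 0.0419, 0.0235]
ee_rot: [-1.571, -0.0, -0.241]
wrist_force: [0.1, -0.1, -1.7]
width: 0.0252
```

View pics/w4.png

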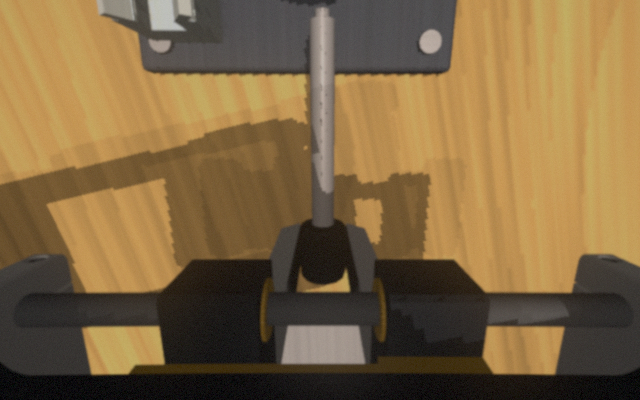

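View pics/s4.png

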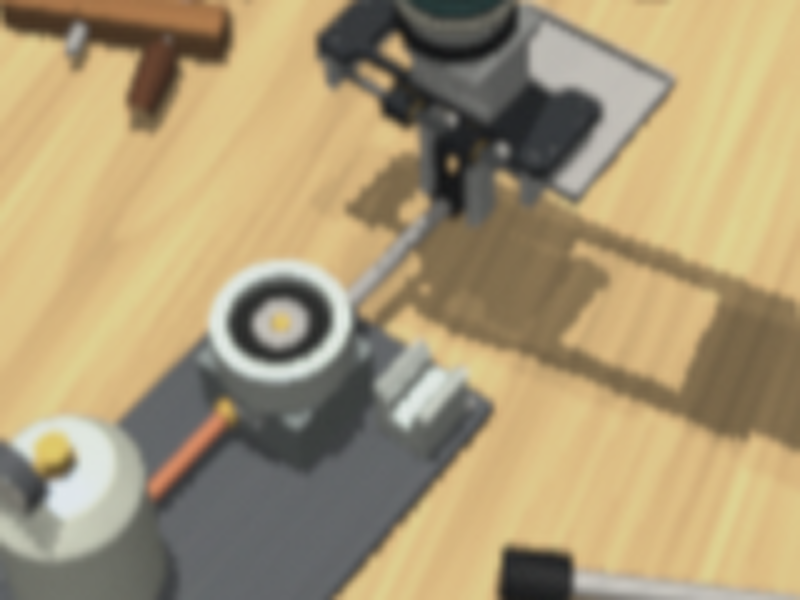

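```bash
python3 -m handwheel '[{"delta_pos":[0,-10,0],"yaw":0},{"delta_pos":[0,-28,0],"yaw":0},{"delta_pos":[-10,-40,0],"yaw":0},{"delta_pos":[-30,-40,0],"yaw":0},{"delta_pos":[-50,-40,0],"yaw":0},{"delta_pos":[-68,-40,0],"yaw":0},{"delta_pos":[-75,-40,10],"yaw":0},{"delta_pos":[-75,-40,30],"yaw":0},{"delta_pos":[-75,-40,50],"yaw":0},{"delta_pos":[-75,-40,70],"yaw":0},{"delta_pos":[-75,-40,81],"yaw":0},{"delta_pos":[-75,-40,83],"yaw":0}]'
python3 -m handwheel '[{"delta_pos":[0,0,0],"yaw":0},{"delta_pos":[0,0,0],"yaw":0}]'
python3 - <<'E'
from h import *
c=snap("wrist","w5.png");b=snap("side"); crop(b,225,200,160,120,5,"s5.png");a=snap("scene");crop(a,330,150,160,110,5,"a5.png");
E
```

```text
time: 5.2
tool_pos: [0.4681, 0.1422, 0.0638]
ee_rot: [-1.57, -0.001, -0.238]
wrist_force: [0.7, -0.0, -1.0]
width: 0.0249
time: 5.4
tool_pos: [0.4674, 0.1403, 0.0634]
ee_rot: [-1.571, 0.0, -0.24]
wrist_force: [0.2, -0.6, -1.0]
width: 0.0257
```

View pics/w5.png

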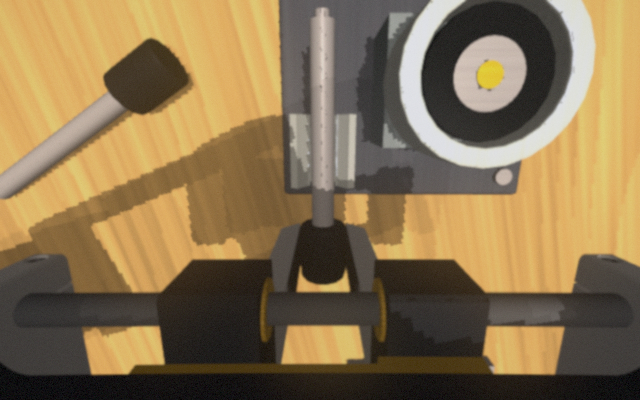

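View pics/s5.png

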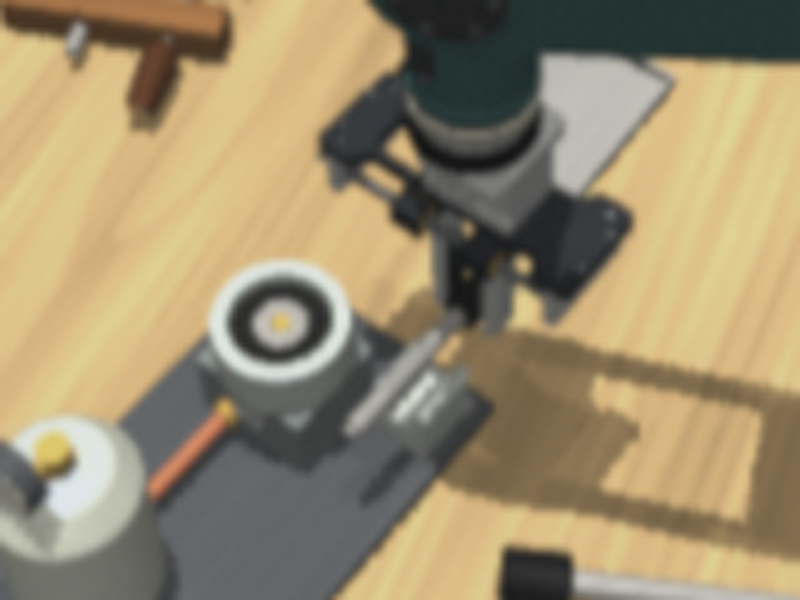

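View pics/a5.png

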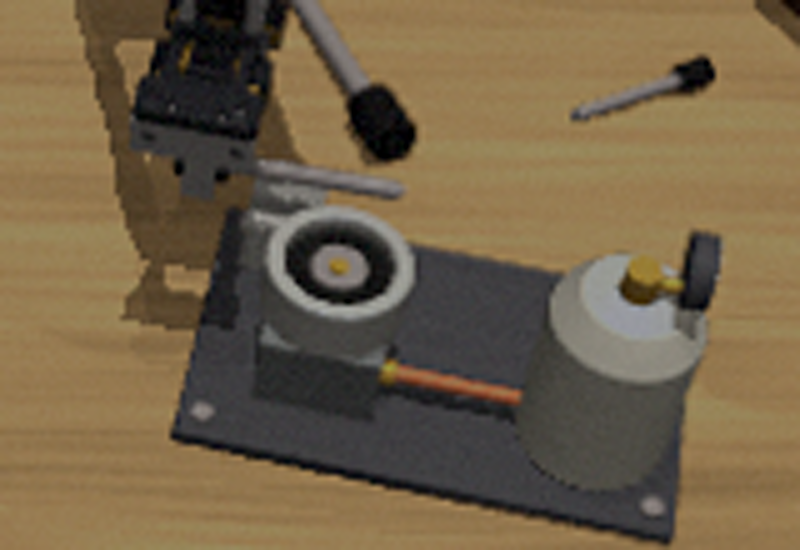

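```bash
python3 -m handwheel '[{"delta_pos":[0,6,0],"yaw":0},{"delta_pos":[0,12,0],"yaw":0},{"delta_pos":[0,18,0],"yaw":0},{"delta_pos":[0,24,0],"yaw":0},{"delta_pos":[0,30,0],"yaw":0},{"delta_pos":[0,34,0],"yaw":0},{"delta_pos":[0,36,0],"yaw":0},{"delta_pos":[0,36,0],"yaw":0}]'
python3 -m handwheel '[{"delta_pos":[0,2,0],"yaw":0},{"delta_pos":[0,4,0],"yaw":0},{"delta_pos":[0,5,0],"yaw":0},{"delta_pos":[0,5,0],"yaw":0}]'
python3 - <<'E'
from h import *
c=snap("wrist","w6.png");b=snap("side"); crop(b,225,200,160,120,5,"s6.png")
E
```

```text
time: 6.35
tool_pos: [0.4673, 0.1407, 0.0271]
ee_rot: [-1.571, 0.001, -0.24]
wrist_force: [0.2, -0.6, -0.3]
width: 0.0254
time: 6.75
tool_pos: [0.4678, 0.1408, 0.0231]
ee_rot: [-1.57, -0.001, -0.24]
wrist_force: [-0.6, -0.6, 1.5]
width: 0.0254
```

View pics/w6.png

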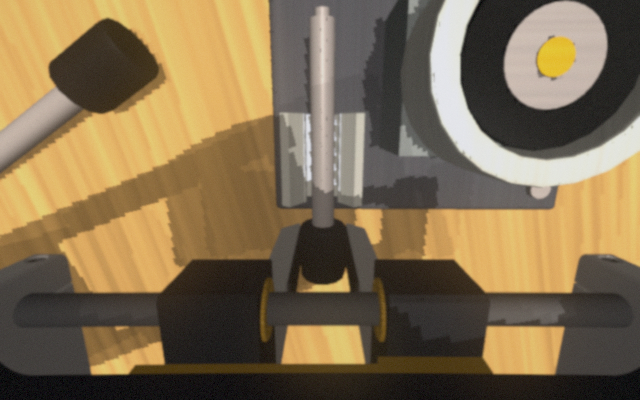

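View pics/s6.png

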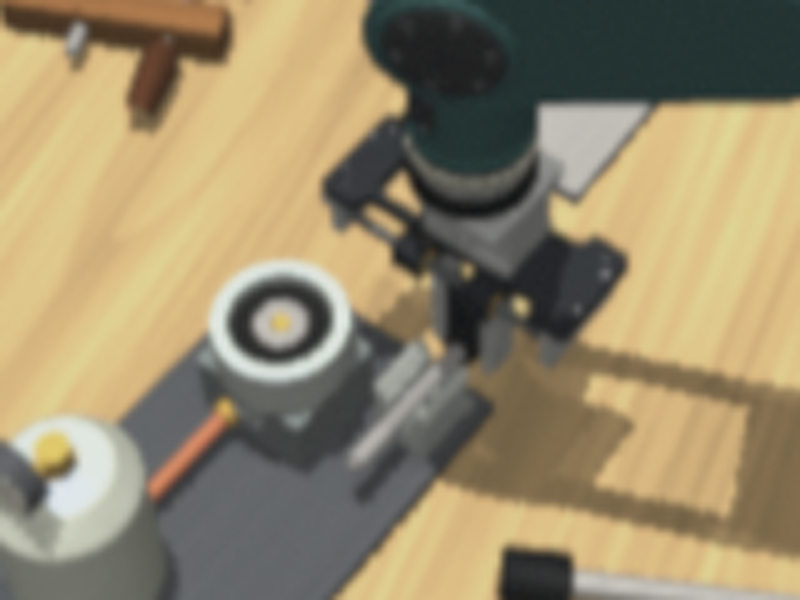

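```bash
python3 -m handwheel '[{"delta_pos":[0,0,0],"yaw":0},{"delta_pos":[0,0,0],"yaw":0},{"delta_pos":[0,0,0],"yaw":0},{"delta_pos":[0,0,0],"yaw":0}]' 100
python3 -m handwheel '[{"delta_pos":[0,-20,0],"yaw":0},{"delta_pos":[0,-60,0],"yaw":0},{"delta_pos":[0,-105,0],"yaw":0},{"delta_pos":[0,-105,0],"yaw":0},{"delta_pos":[0,-105,0],"yaw":0}]'
python3 - <<'E'
from h import *
c=snap("wrist","w7.png");b=snap("side"); crop(b,225,200,160,120,5,"s7.png")
E
```

```text
time: 7.25
tool_pos: [0.4673, 0.1408, 0.0223]
ee_rot: [-1.571, 0.0, -0.24]
wrist_force: [1.3, -0.0, 0.3]
width: 0.0533
time: 7.75
tool_pos: [0.4684, 0.1409, 0.1289]
ee_rot: [-1.569, -0.003, -0.24]
wrist_force: [0.3, 0.6, -0.3]
width: 0.0572
```

View pics/w7.png

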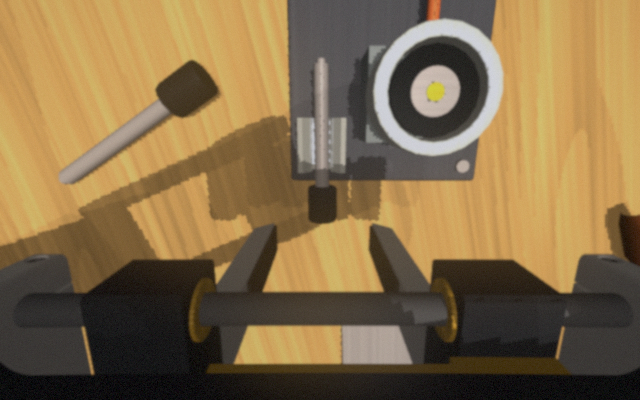

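View pics/s7.png

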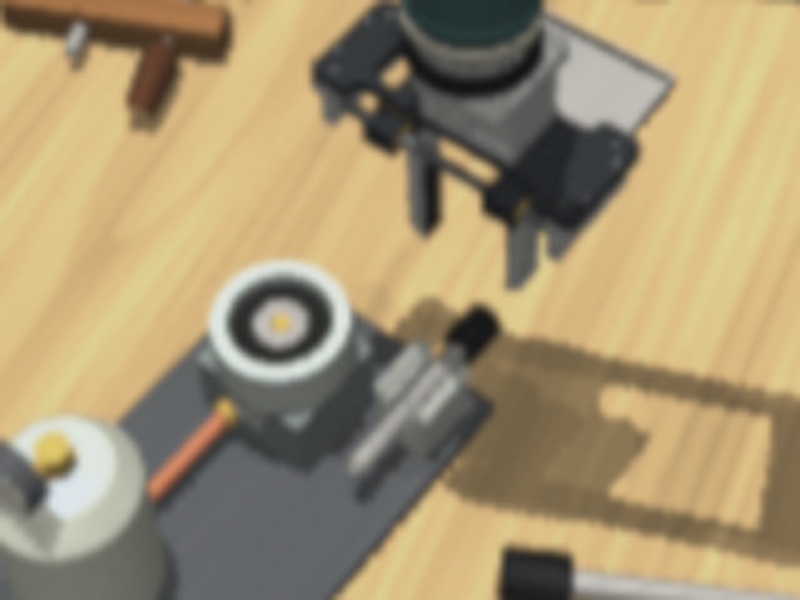

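```bash
python3 -m handwheel '[{"delta_pos":[0,-40,0],"yaw":0},{"delta_pos":[0,-85,0],"yaw":0},{"delta_pos":[0,-130,-15],"yaw":0},{"delta_pos":[15,-160,-50],"yaw":0},{"delta_pos":[35,-172,-95],"yaw":0},{"delta_pos":[55,-172,-140],"yaw":0},{"delta_pos":[75,-172,-185],"yaw":0},{"delta_pos":[95,-172,-230],"yaw":0},{"delta_pos":[115,-172,-275],"yaw":0},{"delta_pos":[132,-172,-320],"yaw":0},{"delta_pos":[149,-172,-365],"yaw":0},{"delta_pos":[165,-172,-405],"yaw":0}]' 40
python3 -m handwheel '[{"delta_pos":[15,0,-40],"yaw":0},{"delta_pos":[30,0,-78],"yaw":0},{"delta_pos":[30,0,-84],"yaw":0},{"delta_pos":[30,0,-84],"yaw":0},{"delta_pos":[30,0,-84],"yaw":0}]'
python3 - <<'E'
from h import *
c=snap("wrist","w8.png");b=snap("scene","a8.png"); print(c["C"])
E
```

```text
time: 9.05
tool_pos: [0.5308, -0.294, 0.2965]
ee_rot: [-1.569, 0.004, -0.241]
wrist_force: [0.6, 0.0, -0.0]
width: 0.0797
time: 9.55
tool_pos: [0.5406, -0.3794, 0.2985]
ee_rot: [-1.569, 0.002, -0.239]
wrist_force: [0.3, 0.4, 0.4]
width: 0.0793
[ 0.55743337 -0.31272178  0.47827153]
```

View pics/w8.png

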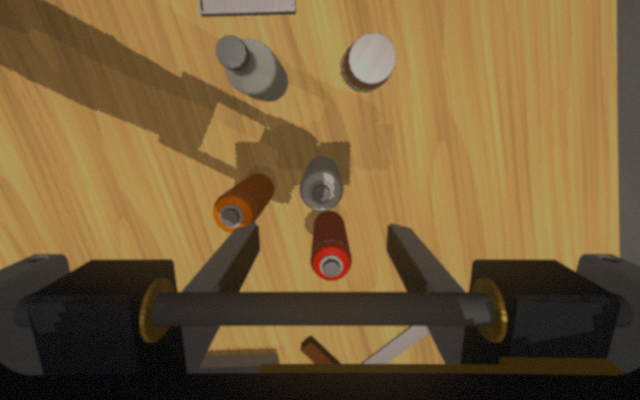

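View pics/a8.png

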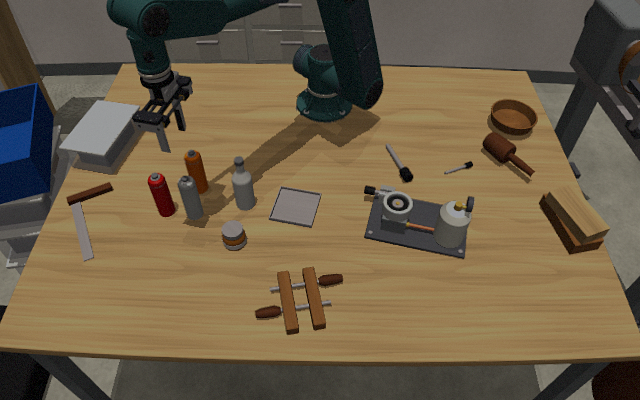

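```bash
python3 - <<'E'
from h import *
np.set_printoptions(precision=4,suppress=True)
c=snap("wrist");a=snap("scene")
crop(c,290,140,70,80,8,"c8.png"); crop(a,170,165,45,65,9,"a8c.png")
print(plane(c,[(321,193)],.16),tri(c,(321,193),a,(185,178.5)))
E
```

```text
[[ 0.5384 -0.3825  0.16  ]] [ 0.5379 -0.3841  0.1517]
```

View pics/c8.png

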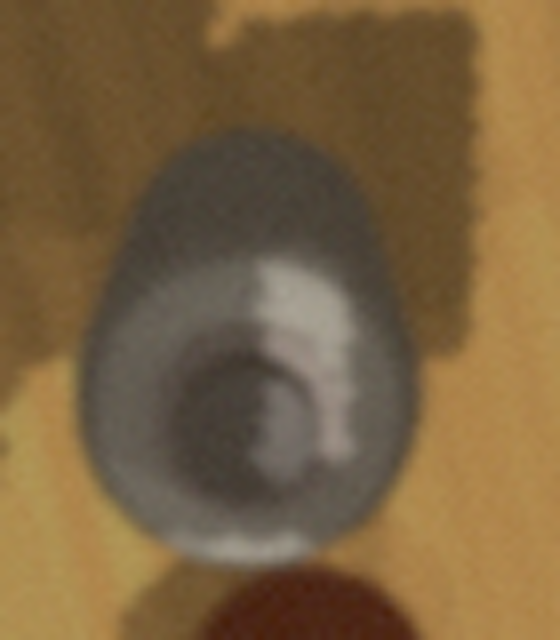

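View pics/a8c.png

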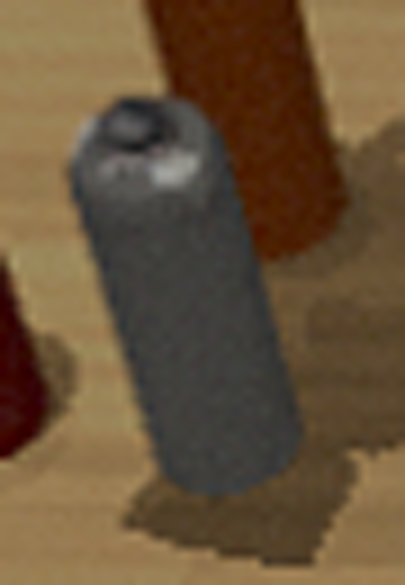

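```bash
python3 -m handwheel '[{"delta_pos":[-1,20,-3],"yaw":0},{"delta_pos":[-1,60,-3],"yaw":0},{"delta_pos":[-1,100,-3],"yaw":0},{"delta_pos":[-1,100,-3],"yaw":0},{"delta_pos":[-1,100,-3],"yaw":0}]'
python3 - <<'E'
from h import *
c=snap("wrist","w9.png")
E
```

```text
time: 10.25
tool_pos: [0.5389, -0.3824, 0.1998]
ee_rot: [-1.57, 0.001, -0.239]
wrist_force: [-0.2, 0.0, 0.9]
width: 0.079
```

View pics/w9.png

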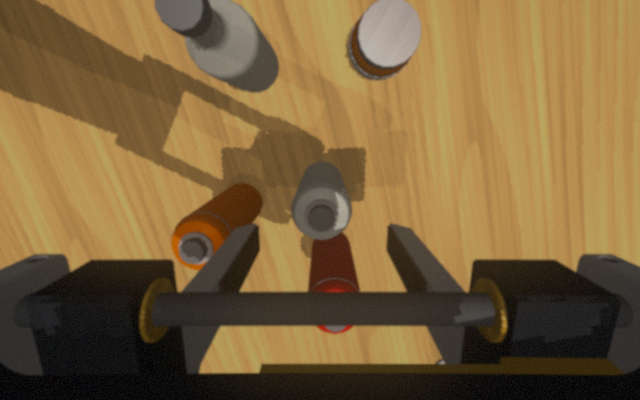

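```bash
python3 - <<'E'
from h import *
np.set_printoptions(precision=4,suppress=True)
c=snap("wrist");print(plane(c,[(320.5,216)],.16), plane(c,[(292,205),(351,205)],.136))
E
python3 -m handwheel '[{"delta_pos":[-1,30,0],"yaw":0},{"delta_pos":[-1,65,0],"yaw":0},{"delta_pos":[-1,95,0],"yaw":0},{"delta_pos":[-1,109,0],"yaw":0},{"delta_pos":[-1,109,0],"yaw":0},{"delta_pos":[-1,109,0],"yaw":0}]'
python3 - <<'E'
from h import *
c=snap("wrist","w10.png");a=snap("scene");crop(a,100,60,180,180,3.3,"a10.png")
E
```

```text
[[ 0.5387 -0.3828  0.16  ]] [[ 0.5161 -0.3751  0.136 ]
 [ 0.5638 -0.3867  0.136 ]]
time: 10.95
tool_pos: [0.5393, -0.3841, 0.0934]
ee_rot: [-1.573, -0.004, -0.24]
wrist_force: [-0.0, -0.0, 0.3]
width: 0.0792
```

View pics/w10.png

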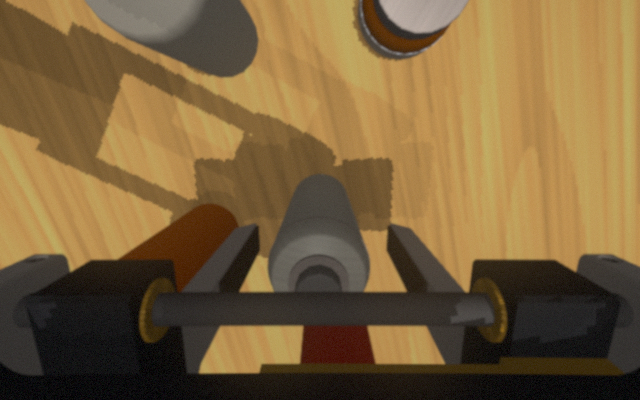

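View pics/a10.png

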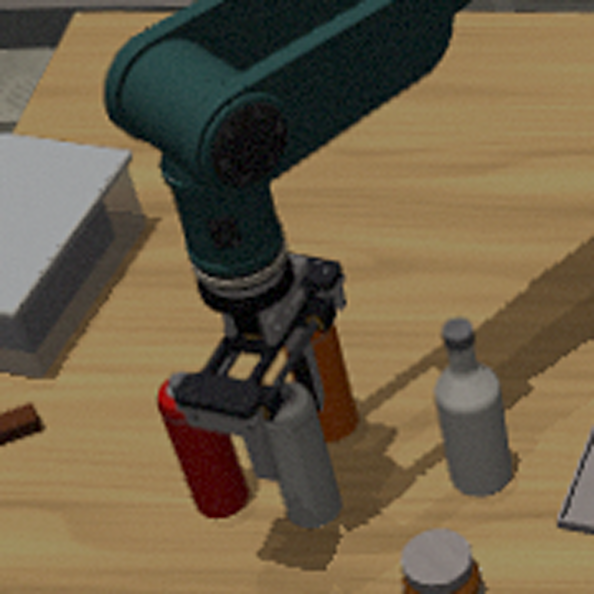

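The can is between the fingers (wrist px 320,260), with the red and orange cans clear of them. Gripping and lifting a little.

```bash
python3 -m handwheel '[{"delta_pos":[0,0,0],"yaw":0},{"delta_pos":[0,0,0],"yaw":0},{"delta_pos":[0,0,0],"yaw":0},{"delta_pos":[0,0,0],"yaw":0},{"delta_pos":[0,0,0],"yaw":0},{"delta_pos":[0,0,0],"yaw":0}]' 255
python3 -m handwheel '[{"delta_pos":[0,-5,0],"yaw":0},{"delta_pos":[0,-20,0],"yaw":0},{"delta_pos":[0,-40,0],"yaw":0},{"delta_pos":[0,-40,0],"yaw":0},{"delta_pos":[0,-40,0],"yaw":0},{"delta_pos":[0,-40,0],"yaw":0}]'
python3 - <<'E'
from h import *
c=snap("wrist","w11.png");a=snap("scene");crop(a,100,60,180,180,3.3,"a11.png")
for i in range(3):
  o=robot.get_obs();print(o["wrist_force"],o["tool_pos"],o["ee_rot"]);robot.snapshot("side")
E
```

```text
time: 11.65
tool_pos: [0.5379, -0.383, 0.0907]
ee_rot: [-1.571, -0.0, -0.24]
wrist_force: [-0.1, 0.5, 1.6]
width: 0.0496
time: 12.25
tool_pos: [0.5375, -0.3826, 0.1294]
ee_rot: [-1.57, 0.002, -0.24]
wrist_force: [0.1, 0.8, -2.3]
width: 0.0495
[-0.25937982 -0.08052995 -1.5453187 ] [ 0.53741054 -0.382518    0.12899388] [-1.56960705  0.00219937 -0.23999982]
[ 0.2317648   0.02215225 -1.50029097] [ 0.53746283 -0.38256834  0.12909613] [-1.56970845  0.00206651 -0.23997371]
[-1.11266114  0.3397199  -3.43525963] [ 0.53754528 -0.38265528  0.12931252] [-1.56988316  0.00174538 -0.2399721 ]
```

View pics/w11.png

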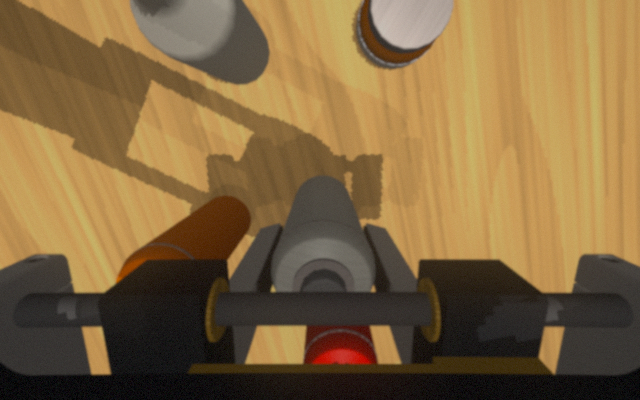

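View pics/a11.png

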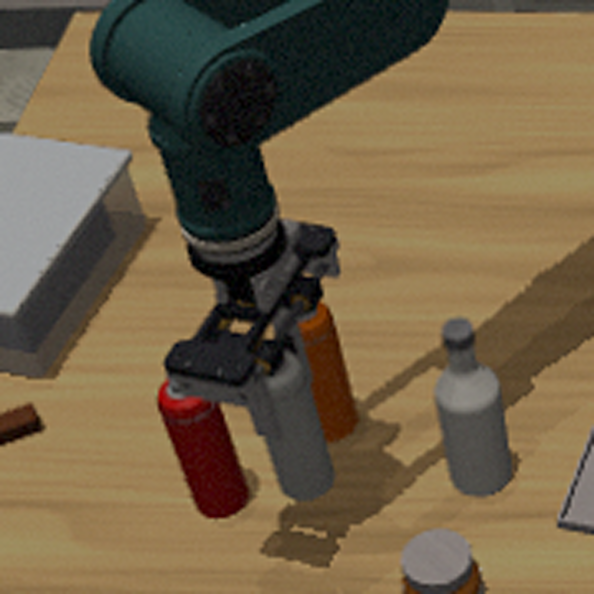

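```bash
python3 -m handwheel '[{"delta_pos":[0,-20,0],"yaw":0},{"delta_pos":[0,-55,0],"yaw":0},{"delta_pos":[0,-95,0],"yaw":0},{"delta_pos":[0,-135,0],"yaw":0},{"delta_pos":[0,-165,10],"yaw":0},{"delta_pos":[-4,-180,30],"yaw":0},{"delta_pos":[-10,-180,60],"yaw":0},{"delta_pos":[-18,-180,95],"yaw":0},{"delta_pos":[-26,-180,135],"yaw":0},{"delta_pos":[-34,-180,175],"yaw":0},{"delta_pos":[-42,-180,215],"yaw":0},{"delta_pos":[-50,-180,255],"yaw":0}]'
python3 -m handwheel '[{"delta_pos":[-8,0,40],"yaw":0},{"delta_pos":[-16,0,80],"yaw":0},{"delta_pos":[-24,0,120],"yaw":0},{"delta_pos":[-32,0,160],"yaw":0},{"delta_pos":[-40,0,200],"yaw":0},{"delta_pos":[-48,0,240],"yaw":0},{"delta_pos":[-56,0,275],"yaw":0},{"delta_pos":[-62,0,303],"yaw":0},{"delta_pos":[-66,0,322],"yaw":0},{"delta_pos":[-67,0,327],"yaw":0},{"delta_pos":[-67,0,327],"yaw":0},{"delta_pos":[-67,0,327],"yaw":0}]'
python3 - <<'E'
from h import *
c=snap("wrist","w12.png");a=snap("scene","a12.png");b=snap("side","s12.png")
E
```

```text
time: 13.7
tool_pos: [0.5491, -0.1206, 0.3091]
ee_rot: [-1.57, 0.002, -0.239]
wrist_force: [-0.3, 0.3, -2.1]
width: 0.0497
time: 14.9
tool_pos: [0.5623, 0.2094, 0.3101]
ee_rot: [-1.572, 0.001, -0.241]
wrist_force: [-0.5, -0.3, -1.9]
width: 0.0497
```

View pics/w12.png

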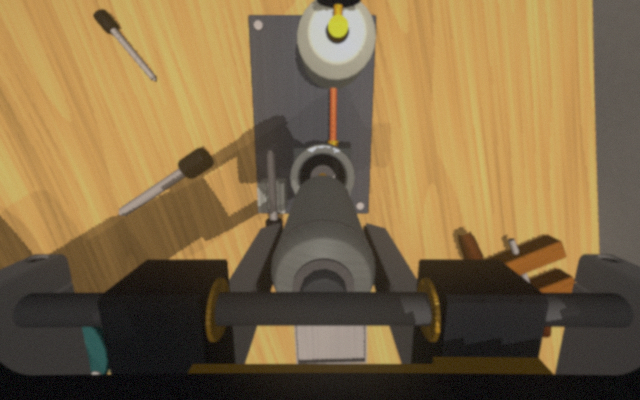

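View pics/a12.png

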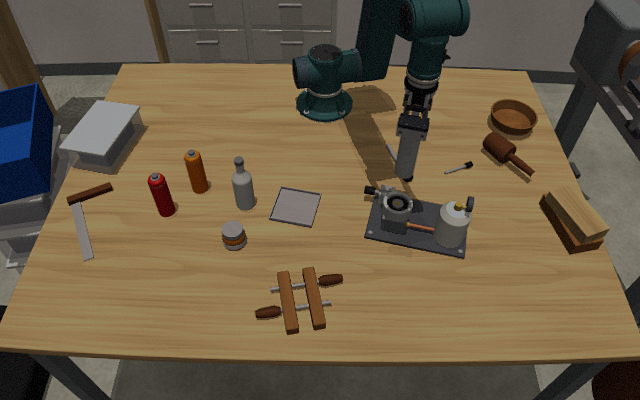

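View pics/s12.png

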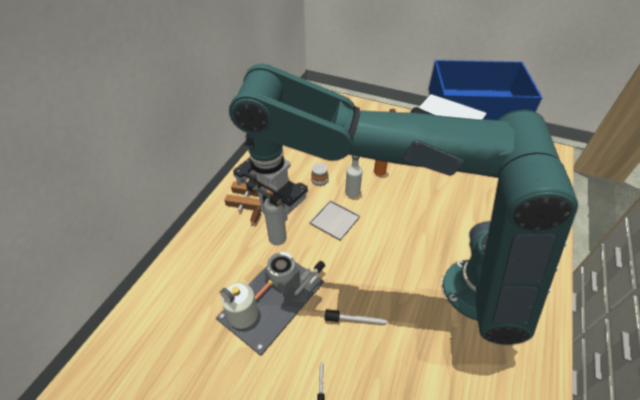

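```bash
python3 -m handwheel '[{"delta_pos":[0,15,1],"yaw":0},{"delta_pos":[0,40,1],"yaw":0},{"delta_pos":[0,65,1],"yaw":0},{"delta_pos":[0,85,1],"yaw":0},{"delta_pos":[0,96,1],"yaw":0},{"delta_pos":[0,99,1],"yaw":0},{"delta_pos":[0,99,1],"yaw":0},{"delta_pos":[0,99,1],"yaw":0}]'
python3 - <<'E'
from h import *
c=snap("wrist","w13.png");a=snap("scene","a13.png");b=snap("side","s13.png")
crop(a,340,100,130,130,4.5,"a13.png"); crop(b,220,180,120,130,4.5,"s13.png")
E
```

```text
time: 15.85
tool_pos: [0.5636, 0.2111, 0.2131]
ee_rot: [-1.569, -0.002, -0.24]
wrist_force: [0.1, 0.3, -1.6]
width: 0.0498
```

View pics/w13.png

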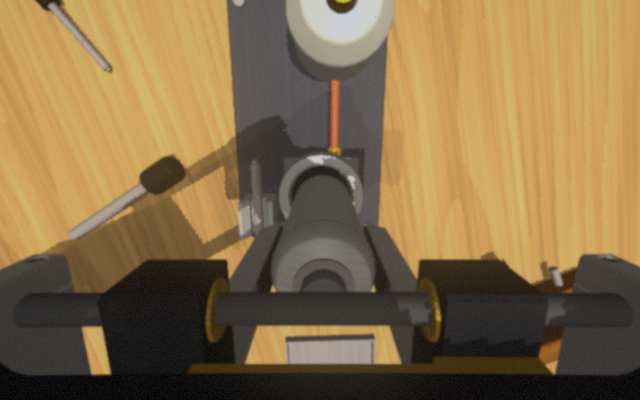

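View pics/a13.png

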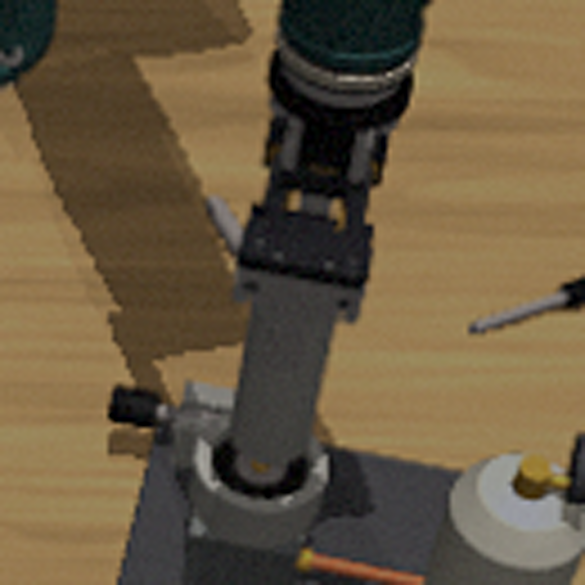

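View pics/s13.png

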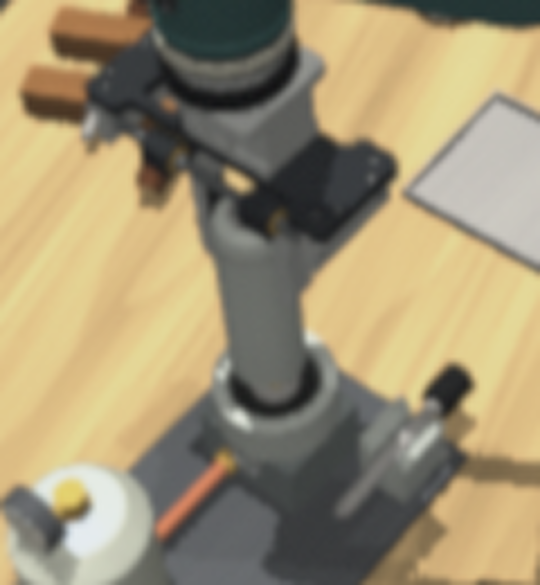

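```bash
python3 - <<'E'
from h import *
np.set_printoptions(precision=1,suppress=True)
a=snap("scene");b=snap("side");o=robot.get_obs();t=o["tool_pos"];print(t)
def draw(s,x0,y0,w,h,f,n):
    im=cv2.resize(s["bgr"][y0:y0+h,x0:x0+w],None,fx=f,fy=f,interpolation=cv2.INTER_CUBIC)
    im=cv2.convertScaleAbs(im,alpha=1.8)
    th=np.linspace(0,2*np.pi,60)
    for (cx,cy,z,r,col) in((t[0],t[1],t[2]-.0907,.025,(0,0,255)),(.562,.2105,.1,.042,(0,255,0)),(.562,.2105,.1,.032,(255,255,0)),(t[0],t[1],t[2]+.045,.025,(0,0,255))):
        P=np.c_[cx+r*np.cos(th),cy+r*np.sin(th),np.full(60,z)]
        q=((proj(s,P)-[x0,y0]+.5)*f).astype(int);cv2.polylines(im,[q],True,col,1)
    cv2.imwrite("pics/"+n,im)
draw(a,370,150,60,80,7.5,"a14.png");draw(b,250,210,70,75,7.5,"s14.png")
E
```

```text
[0.6 0.2 0.2]
```

View pics/a14.png

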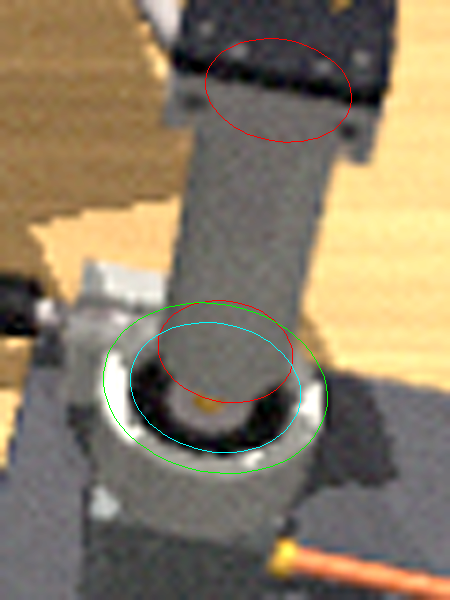

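View pics/s14.png

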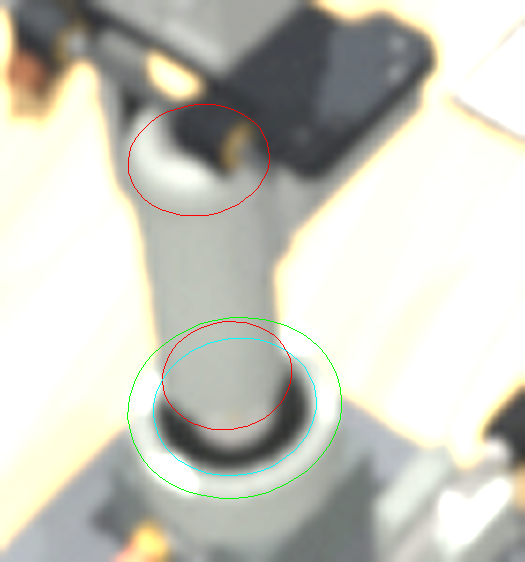

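```bash
python3 -m handwheel '[{"delta_pos":[0,4,-2],"yaw":0},{"delta_pos":[0,9,-2],"yaw":0},{"delta_pos":[0,14,-2],"yaw":0},{"delta_pos":[0,18,-2],"yaw":0},{"delta_pos":[0,20,-2],"yaw":0},{"delta_pos":[0,20,-2],"yaw":0},{"delta_pos":[0,20,-2],"yaw":0}]'
python3 -m handwheel '[{"delta_pos":[0,1,0],"yaw":0},{"delta_pos":[0,2,0],"yaw":0},{"delta_pos":[0,3,0],"yaw":0},{"delta_pos":[0,4,0],"yaw":0}]'
```

```text
time: 16.8
tool_pos: [0.5625, 0.2092, 0.1916]
ee_rot: [-1.571, -0.0, -0.24]
wrist_force: [0.4, 0.3, -2.9]
width: 0.0494
time: 17.2
tool_pos: [0.5624, 0.2091, 0.1875]
ee_rot: [-1.571, -0.0, -0.24]
wrist_force: [0.1, -0.9, -2.7]
width: 0.0496
```

```bash
python3 -m handwheel '[{"delta_pos":[0,1,0],"yaw":0},{"delta_pos":[0,2,0],"yaw":0},{"delta_pos":[0,3,0],"yaw":0}]'
python3 -m handwheel '[{"delta_pos":[0,1,0],"yaw":0},{"delta_pos":[0,2,0],"yaw":0},{"delta_pos":[0,3,0],"yaw":0}]'
python3 - <<'E'
from h import *
o=robot.get_obs();print(o["time"],o["tool_pos"],o["wrist_force"],o["wrist_torque"])
E
```

```text
time: 17.5
tool_pos: [0.5625, 0.2092, 0.1846]
ee_rot: [-1.571, -0.0, -0.24]
wrist_force: [-1.7, 0.7, 2.3]
width: 0.0504
time: 17.8
tool_pos: [0.5625, 0.2092, 0.1827]
ee_rot: [-1.57, -0.001, -0.24]
wrist_force: [-2.3, -0.4, 4.1]
width: 0.0498
17.8 [0.56245673 0.20922087 0.18266374] [-2.31403262 -0.44402306  4.09917166] [-0.08875149  0.53964806  0.02591242]
```

```bash
python3 -m handwheel '[{"delta_pos":[0,1,0],"yaw":0},{"delta_pos":[0,2,0],"yaw":0}]'
python3 -m handwheel '[{"delta_pos":[0,1,0],"yaw":0},{"delta_pos":[0,2,0],"yaw":0}]'

```

```text
time: 18.0
tool_pos: [0.5625, 0.2092, 0.18]
ee_rot: [-1.57, -0.001, -0.24]
wrist_force: [-1.5, -1.3, 4.0]
width: 0.0497
time: 18.2
tool_pos: [0.5625, 0.2092, 0.1777]
ee_rot: [-1.571, -0.0, -0.24]
wrist_force: [-2.6, 0.1, 4.1]
width: 0.0496
```

```bash
python3 - <<'E'
from h import *
a=snap("scene");b=snap("side");c=snap("wrist","w15.png")
crop(a,360,110,90,120,5,"a15.png"); crop(b,240,180,90,110,5.2,"s15.png")
o=robot.get_obs();print(o["time"],o["tool_pos"],o["wrist_force"],o["wrist_torque"])
E
```

```text
18.35 [0.56248346 0.20920819 0.17756842] [-2.31564731  0.17514774  4.05711213] [-0.06877952  0.48162158  0.04019788]
```

View pics/a15.png

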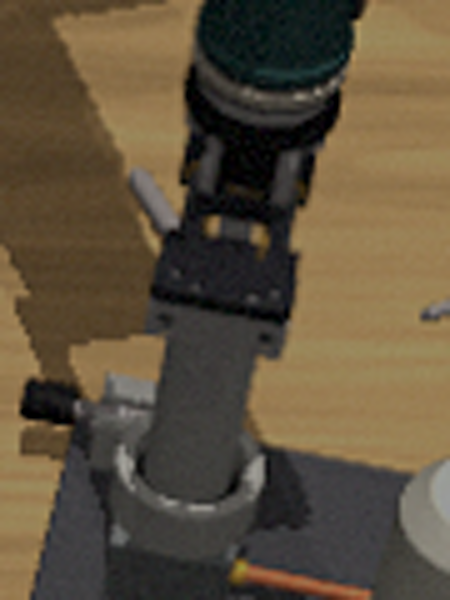

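View pics/s15.png

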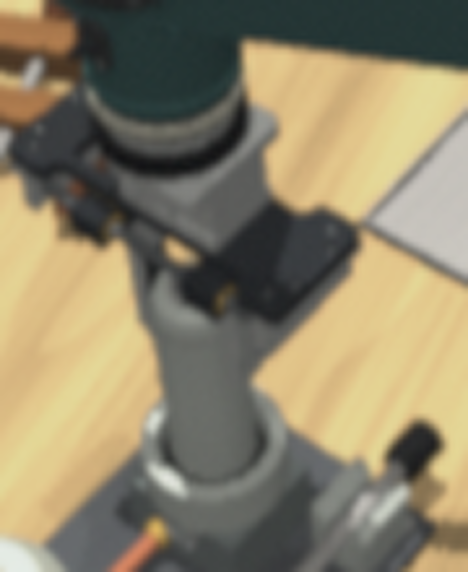

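```bash
python3 -m handwheel '[{"delta_pos":[0,1,0],"yaw":0},{"delta_pos":[0,2,0],"yaw":0}]'
python3 -m handwheel '[{"delta_pos":[0,0,0],"yaw":0}]'
```

```text
time: 18.55
tool_pos: [0.5625, 0.2092, 0.176]
ee_rot: [-1.57, -0.001, -0.24]
wrist_force: [-2.3, -0.3, 8.5]
width: 0.0497
time: 18.65
tool_pos: [0.5625, 0.2092, 0.176]
ee_rot: [-1.57, -0.001, -0.24]
wrist_force: [-2.4, -0.6, 6.0]
width: 0.0498
```

```bash
python3 -m handwheel '[{"delta_pos":[0,1,0],"yaw":0},{"delta_pos":[0,2,0],"yaw":0}]'
```

```text
time: 18.85
tool_pos: [0.5625, 0.2093, 0.1759]
ee_rot: [-1.57, -0.002, -0.24]
wrist_force: [-5.3, -1.0, 14.3]
width: 0.0497
```

```bash
python3 -m handwheel '[{"delta_pos":[0,1,0],"yaw":0},{"delta_pos":[0,2,0],"yaw":0}]'
```

```text
time: 19.05
tool_pos: [0.5625, 0.2095, 0.1759]
ee_rot: [-1.569, -0.003, -0.24]
wrist_force: [-6.7, -0.8, 19.8]
width: 0.0495
```

```bash
python3 -m handwheel '[{"delta_pos":[-1,1,0],"yaw":0},{"delta_pos":[-1,1,0],"yaw":0}]'; python3 - <<'E'
from h import *
for i in range(3):
  o=robot.get_obs();print(o["time"],o["tool_pos"],o["wrist_force"],o["ee_rot"]);robot.snapshot("wrist")
E
```

```text
time: 19.25
tool_pos: [0.5623, 0.2094, 0.1759]
ee_rot: [-1.568, -0.005, -0.24]
wrist_force: [-5.5, -2.0, 18.4]
width: 0.05
19.25 [0.56228061 0.20943123 0.17589927] [-5.52022295 -2.03147225 18.4203687 ] [-1.56834027 -0.00545733 -0.23997665]
19.3 [0.56226391 0.20944518 0.17588921] [-5.5114764  -1.79822321 17.81808365] [-1.56834279 -0.00538851 -0.23995614]
19.35 [0.56226655 0.20947558 0.17587768] [-5.11879245 -1.74910443 18.93714279] [-1.56829614 -0.00532029 -0.23992735]
```

```bash
python3 -m handwheel '[{"delta_pos":[0,1,0],"yaw":0},{"delta_pos":[0,1,0],"yaw":0}]'; python3 -m handwheel '[{"delta_pos":[0,1,0],"yaw":0},{"delta_pos":[0,1,0],"yaw":0}]';python3 - <<'E'
from h import *
for i in range(2):
  o=robot.get_obs();print(o["time"],o["tool_pos"],o["wrist_force"],o["ee_rot"],o["wrist_torque"]);robot.snapshot("wrist")
E
```

```text
time: 19.6
tool_pos: [0.5623, 0.2095, 0.1759]
ee_rot: [-1.568, -0.006, -0.24]
wrist_force: [-5.9, -1.6, 21.6]
width: 0.0494
time: 19.8
tool_pos: [0.5623, 0.2095, 0.1759]
ee_rot: [-1.567, -0.007, -0.24]
wrist_force: [-6.7, -2.0, 24.7]
width: 0.0498
19.8 [0.56231785 0.20953954 0.17587221] [-6.65059327 -2.02884134 24.67899034] [-1.56748449 -0.00652736 -0.23994503] [-0.49499268  2.07450355  0.0579374 ]
19.85 [0.56229814 0.20956312 0.17586483] [-7.02416783 -2.1611285  24.31533785] [-1.56747621 -0.00654027 -0.23991663] [-0.45295899  2.03816126  0.02476431]
```

```bash
python3 - <<'E'
from h import *
a=snap("scene");b=snap("side");c=snap("wrist","w16.png");o=robot.get_obs();t=o["tool_pos"]
def draw(s,x0,y0,w,h,f,n):
    im=cv2.resize(s["bgr"][y0:y0+h,x0:x0+w],None,fx=f,fy=f,interpolation=cv2.INTER_CUBIC)
    im=cv2.convertScaleAbs(im,alpha=1.6 if n[0]=="a" else 1.1)
    th=np.linspace(0,2*np.pi,60)
    for (cx,cy,z,r,col) in((.562,.2105,.1,.042,(0,255,0)),(.562,.2105,.1,.032,(255,255,0)),(t[0],t[1],.1,.025,(0,0,255)),(t[0],t[1],t[2]+.045,.025,(0,0,255))):
        P=np.c_[cx+r*np.cos(th),cy+r*np.sin(th),np.full(60,z)]
        q=((proj(s,P)-[x0,y0]+.5)*f).astype(int);cv2.polylines(im,[q],True,col,1)
    cv2.imwrite("pics/"+n,im)
draw(a,360,140,80,80,7,"a16.png");draw(b,240,180,85,95,6,"s16.png")
E
```

```text
(no output)
```

View pics/w16.png

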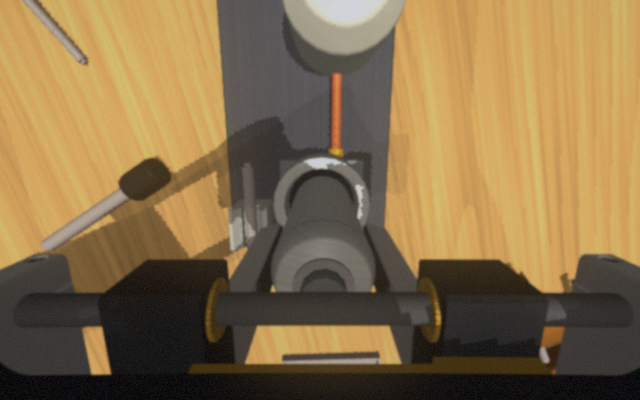

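View pics/a16.png

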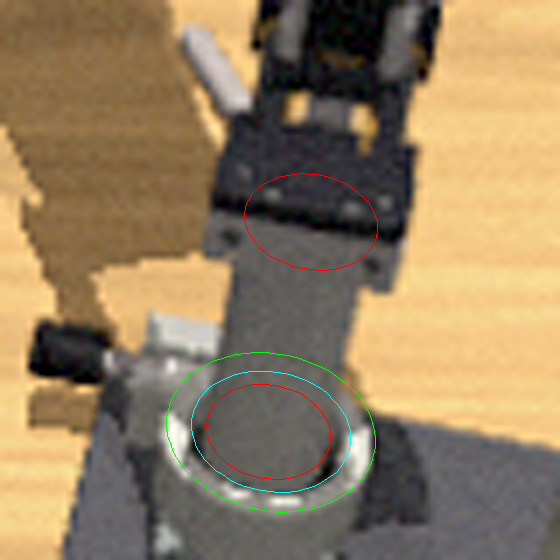

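View pics/s16.png

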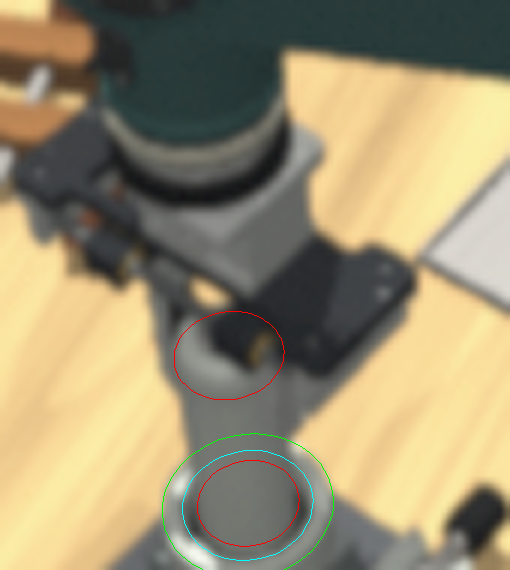

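The can stands upright inside the cup with clear room all round (side px 250,500), and it rests on the stop. I'll add 1 mm and hold for more than two seconds.

```bash
python3 -m handwheel '[{"delta_pos":[0,1,0],"yaw":0},{"delta_pos":[0,1,0],"yaw":0},{"delta_pos":[0,1,0],"yaw":0},{"delta_pos":[0,1,0],"yaw":0},{"delta_pos":[0,1,0],"yaw":0},{"delta_pos":[0,1,0],"yaw":0}]'
python3 -m handwheel '[{"delta_pos":[0,0,0],"yaw":0},{"delta_pos":[0,0,0],"yaw":0},{"delta_pos":[0,0,0],"yaw":0},{"delta_pos":[0,0,0],"yaw":0},{"delta_pos":[0,0,0],"yaw":0},{"delta_pos":[0,0,0],"yaw":0},{"delta_pos":[0,0,0],"yaw":0},{"delta_pos":[0,0,0],"yaw":0},{"delta_pos":[0,0,0],"yaw":0},{"delta_pos":[0,0,0],"yaw":0}]'
```

```text
time: 20.65
tool_pos: [0.5624, 0.2096, 0.1758]
ee_rot: [-1.567, -0.007, -0.24]
wrist_force: [-8.8, -1.9, 26.2]
width: 0.0496
time: 21.65
tool_pos: [0.5624, 0.2096, 0.1758]
ee_rot: [-1.567, -0.007, -0.24]
wrist_force: [-8.0, -2.2, 26.5]
width: 0.0498
```

```bash
python3 -m handwheel '[{"delta_pos":[0,0,0],"yaw":0},{"delta_pos":[0,0,0],"yaw":0},{"delta_pos":[0,0,0],"yaw":0},{"delta_pos":[0,0,0],"yaw":0},{"delta_pos":[0,0,0],"yaw":0},{"delta_pos":[0,0,0],"yaw":0},{"delta_pos":[0,0,0],"yaw":0},{"delta_pos":[0,0,0],"yaw":0},{"delta_pos":[0,0,0],"yaw":0},{"delta_pos":[0,0,0],"yaw":0}]'
```

```text
time: 22.65
tool_pos: [0.5624, 0.2096, 0.1758]
ee_rot: [-1.567, -0.007, -0.24]
wrist_force: [-8.0, -2.4, 27.1]
width: 0.0497
```

```bash
python3 -m handwheel '[{"delta_pos":[0,-2,0],"yaw":0},{"delta_pos":[0,-4,0],"yaw":0},{"delta_pos":[0,-6,0],"yaw":0},{"delta_pos":[0,-8,0],"yaw":0},{"delta_pos":[1,-11,0],"yaw":0},{"delta_pos":[1,-15,0],"yaw":0},{"delta_pos":[1,-22,0],"yaw":0},{"delta_pos":[1,-35,0],"yaw":0},{"delta_pos":[1,-55,0],"yaw":0},{"delta_pos":[1,-80,0],"yaw":0},{"delta_pos":[1,-92,0],"yaw":0},{"delta_pos":[1,-92,0],"yaw":0}]'
python3 -m handwheel '[{"delta_pos":[1,0,-12],"yaw":0},{"delta_pos":[3,0,-40],"yaw":0},{"delta_pos":[5,0,-78],"yaw":0},{"delta_pos":[8,0,-118],"yaw":0},{"delta_pos":[11,0,-158],"yaw":0},{"delta_pos":[14,0,-198],"yaw":0},{"delta_pos":[17,0,-236],"yaw":0},{"delta_pos":[19,0,-268],"yaw":0},{"delta_pos":[20,0,-288],"yaw":0},{"delta_pos":[20,0,-296],"yaw":0},{"delta_pos":[20,0,-296],"yaw":0},{"delta_pos":[20,0,-296],"yaw":0}]'
python3 - <<'E'
from h import *
np.set_printoptions(precision=4,suppress=True)
o=robot.get_obs();t=o["tool_pos"];print(t,o["ee_rot"],o["wrist_force"])
a=snap("scene","a17.png");b=snap("side","s17.png");c=snap("wrist","w17.png")
E
```

```text
time: 23.85
tool_pos: [0.5634, 0.2094, 0.2618]
ee_rot: [-1.569, -0.004, -0.24]
wrist_force: [-0.2, -0.7, -2.3]
width: 0.0501
time: 25.05
tool_pos: [0.5112, -0.0825, 0.2588]
ee_rot: [-1.57, 0.001, -0.24]
wrist_force: [-0.9, 0.1, -2.8]
width: 0.0498
[ 0.5112 -0.0825  0.2588] [-1.5701  0.0013 -0.2396] [-0.8921  0.149  -2.8473]
```

View pics/a17.png

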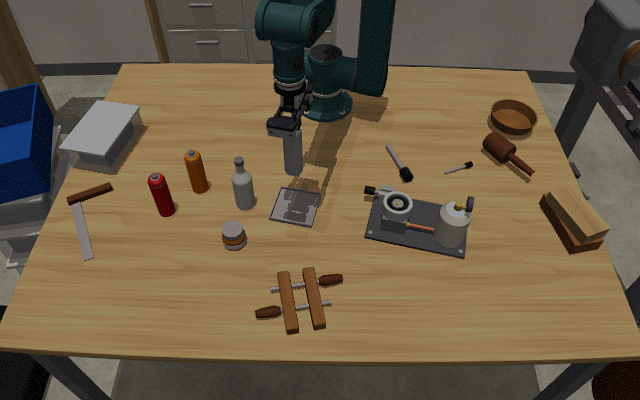

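View pics/s17.png

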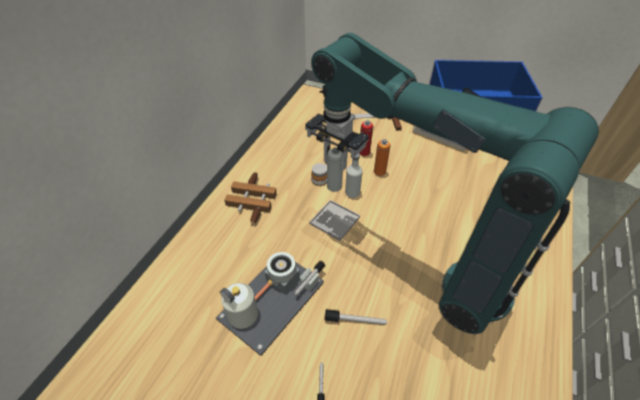

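View pics/w17.png

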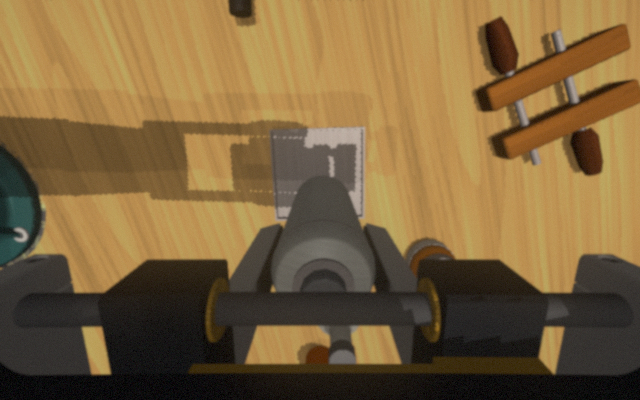

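```bash
python3 - <<'E'
from h import *
np.set_printoptions(precision=4,suppress=True)
c=snap("wrist");b=snap("side");a=snap("scene")
crop(c,250,110,140,120,5.5,"c18.png");crop(b,295,190,80,60,9,"s18.png")
p=plane(c,[(273,128),(365,127),(277,218),(363,217)],.012);print(p,p.mean(0))
E
```

```text
[[ 0.4609 -0.0061  0.012 ]
 [ 0.5825 -0.0342  0.012 ]
 [ 0.4315 -0.1305  0.012 ]
 [ 0.5536 -0.1586  0.012 ]] [ 0.5071 -0.0823  0.012 ]
```

View pics/c18.png

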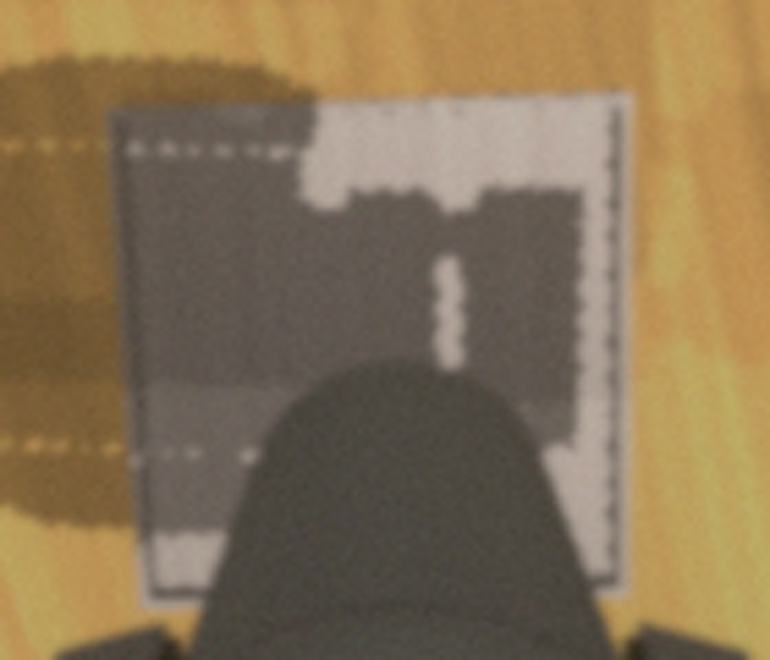

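View pics/s18.png

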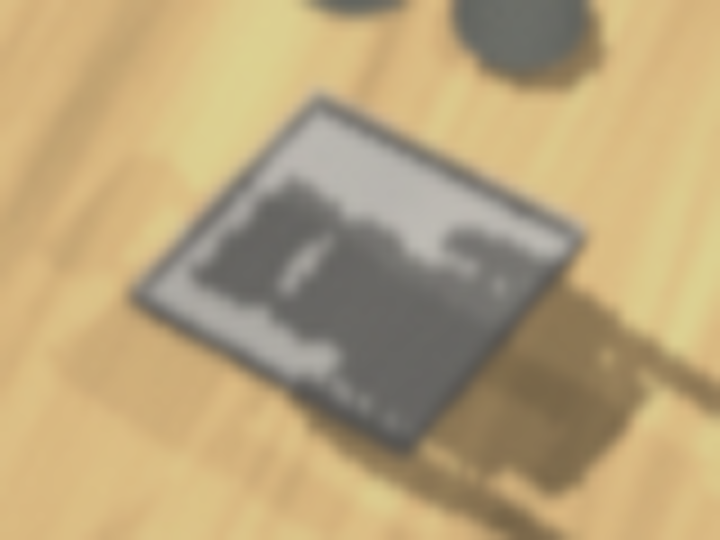

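```bash
python3 -m handwheel '[{"delta_pos":[-1,15,0],"yaw":0},{"delta_pos":[-2,45,0],"yaw":0},{"delta_pos":[-3,80,0],"yaw":0},{"delta_pos":[-3,112,0],"yaw":0},{"delta_pos":[-3,138,0],"yaw":0},{"delta_pos":[-3,152,0],"yaw":0},{"delta_pos":[-3,158,0],"yaw":0},{"delta_pos":[-3,160,0],"yaw":0},{"delta_pos":[-3,160,0],"yaw":0},{"delta_pos":[-3,160,0],"yaw":0}]'
python3 -m handwheel '[{"delta_pos":[0,1,0],"yaw":0},{"delta_pos":[0,2,0],"yaw":0},{"delta_pos":[0,3,0],"yaw":0},{"delta_pos":[0,3,0],"yaw":0}]'
```

```text
time: 26.35
tool_pos: [0.5097, -0.0827, 0.1012]
ee_rot: [-1.571, -0.003, -0.24]
wrist_force: [0.6, 0.5, -2.6]
width: 0.0495
time: 26.75
tool_pos: [0.5085, -0.0824, 0.0964]
ee_rot: [-1.571, 0.0, -0.24]
wrist_force: [-0.5, 1.0, -2.6]
width: 0.0496
```

```bash
python3 -m handwheel '[{"delta_pos":[0,1,0],"yaw":0},{"delta_pos":[0,2,0],"yaw":0},{"delta_pos":[0,2,0],"yaw":0}]'
```

```text
time: 27.05
tool_pos: [0.5084, -0.0824, 0.0942]
ee_rot: [-1.571, 0.0, -0.24]
wrist_force: [0.5, 0.1, -1.9]
width: 0.0498
```

```bash
python3 -m handwheel '[{"delta_pos":[0,1,0],"yaw":0},{"delta_pos":[0,1,0],"yaw":0},{"delta_pos":[0,1,0],"yaw":0}]'
```

```text
time: 27.35
tool_pos: [0.5087, -0.0825, 0.0936]
ee_rot: [-1.571, -0.0, -0.24]
wrist_force: [0.0, -1.4, -2.6]
width: 0.0494
```

```bash
python3 -m handwheel '[{"delta_pos":[0,1,0],"yaw":0},{"delta_pos":[0,1,0],"yaw":0},{"delta_pos":[0,1,0],"yaw":0}]'
```

```text
time: 27.65
tool_pos: [0.5087, -0.0825, 0.0936]
ee_rot: [-1.571, -0.001, -0.24]
wrist_force: [-3.1, 0.7, 5.5]
width: 0.0499
```

The can is on the tray floor, with its foot offset unchanged, so it did not slip in the grip. Releasing it.

```bash
python3 -m handwheel '[{"delta_pos":[0,-1,0],"yaw":0},{"delta_pos":[0,-1,0],"yaw":0},{"delta_pos":[0,-1,0],"yaw":0}]'
python3 -m handwheel '[{"delta_pos":[0,0,0],"yaw":0},{"delta_pos":[0,0,0],"yaw":0},{"delta_pos":[0,0,0],"yaw":0},{"delta_pos":[0,0,0],"yaw":0},{"delta_pos":[0,0,0],"yaw":0},{"delta_pos":[0,0,0],"yaw":0}]' 30
python3 -m handwheel '[{"delta_pos":[0,-10,0],"yaw":0},{"delta_pos":[0,-30,0],"yaw":0},{"delta_pos":[0,-60,0],"yaw":0},{"delta_pos":[0,-100,0],"yaw":0},{"delta_pos":[0,-140,0],"yaw":0},{"delta_pos":[0,-170,0],"yaw":0},{"delta_pos":[0,-180,0],"yaw":0},{"delta_pos":[0,-180,0],"yaw":0},{"delta_pos":[0,-180,0],"yaw":0}]'
python3 - <<'E'
from h import *
np.set_printoptions(precision=4,suppress=True)
a=snap("scene","a19.png");b=snap("side","s19.png");c=snap("wrist","w19.png")
crop(a,250,110,240,150,3.3,"a19c.png")
E
```

```text
time: 27.95
tool_pos: [0.5087, -0.0825, 0.0936]
ee_rot: [-1.571, -0.0, -0.24]
wrist_force: [-1.4, 0.6, 2.2]
width: 0.05
time: 28.55
tool_pos: [0.5086, -0.0824, 0.0935]
ee_rot: [-1.571, -0.0, -0.24]
wrist_force: [0.6, 0.3, -0.0]
width: 0.083
time: 29.45
tool_pos: [0.508, -0.0823, 0.2719]
ee_rot: [-1.571, 0.002, -0.24]
wrist_force: [-0.1, 1.0, 0.1]
width: 0.0831
```

View pics/a19c.png

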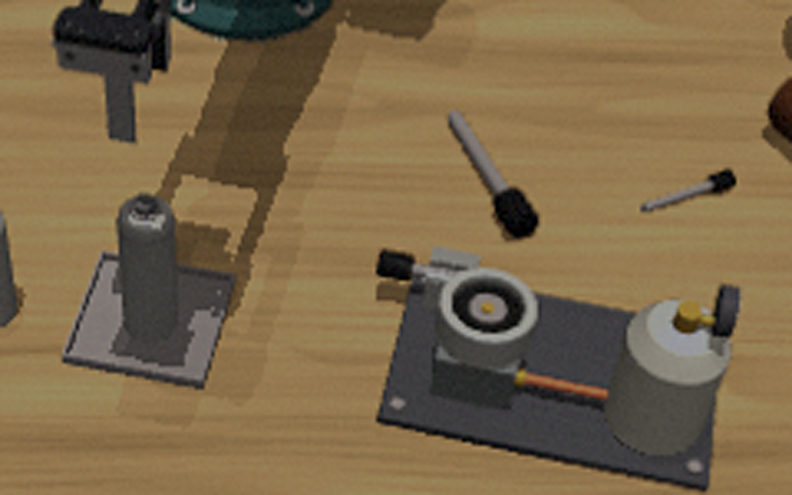

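View pics/s19.png

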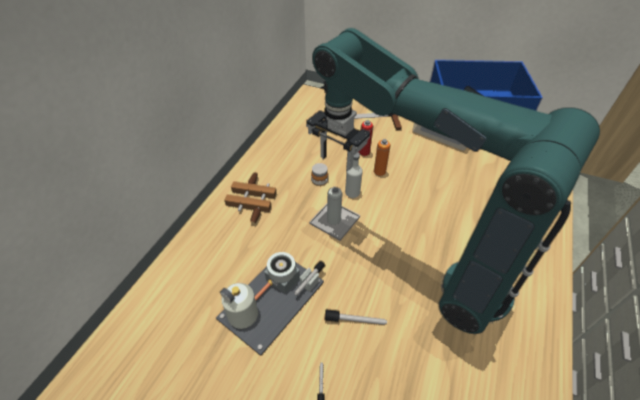

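View pics/w19.png

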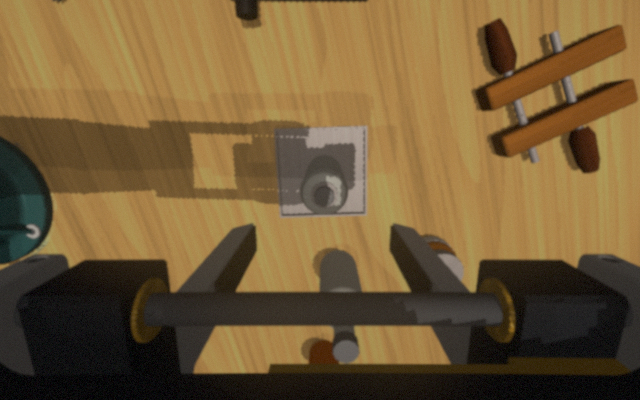

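View pics/a19.png

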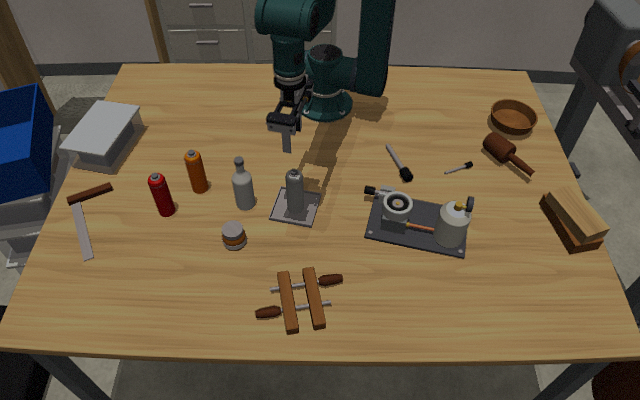

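```bash
python3 - <<'E'
from h import *
np.set_printoptions(precision=4,suppress=True)
a=snap("scene")
print("can top",plane(a,[(294.5,173)],.163))
o=robot.get_obs();print(o["time"],o["wrist_force"])
print(robot.close_job())
E
```

```text
can top [[ 0.5211 -0.0805  0.163 ]]
29.65 [-0.5125  0.0951  0.1857]
the job is handed in; nothing more can be done
None
```

I recharged the can and handed the job in at about 29.7 s of the 72 s allowed; I have no verdict, only my own checks.

- **Pin:** I drew it straight out 85 mm and laid it in the parking notch. It lay level in the wrist and side views after release, and was still parked in the last pictures.
- **Press:** The pad sank with about 7 N on it, as the spring should give, and came up hard on its stop after about 9 mm of travel. I built up to about 29 N on the pad (27 N at the wrist plus the can's weight), with no reading above that. I held about 27–30 N for roughly 2.9 s, of which about 20–22 N was on the stop itself.
- **Can:** It stands upright in the steel tray and did not slip in the grip. The other things look unmoved in the last scene picture, and the wrist force was near zero before hand-in.

Some checks disagreed:
- **Stop stiffness:** The stop felt far stiffer than the stated 10 N per mm, with almost no give over the last 20 N. The pictures taken while pressing showed the can central and free in the cup. The wrist moments put the contact at its foot, so I took it as the true stop.
- **Sideways force:** The press also carried about 8 N sideways.
- **Can position:** My last single-view reading of the can's top was about 12 mm off in x from where the gripper let go. I put that down to picking the pixel by eye. Either position is well inside the tray.

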